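Roll the guide strips into the laundry's sign case and close it

ROBOT

A 6-joint arm with a two-finger parallel gripper is mounted at the origin on the work surface. World frame = base frame: x ahead of the robot, y to its left, z up, the work surface at z = 0. Lengths are in m, angles in rad, forces in N, time in s.
With the tool pointing down it reaches from about 0.375 to 0.9 m from the base axis. Payload 3.1 kg.
Tool frame: the origin (TCP) lies between the finger pads; the fingertips stand 17 mm ahead of it and the grasp point (between the pads) lies 2 mm behind it; z points along the fingers, y is the line along which they close (so a half turn about z gives the same grasp; the last joint's range is limited). The gripper opens to 85 mm and grips with 20 to 120 N. Pads are 22 mm wide; open, the fingers measure 114 mm over their backs; the gripper's body (76 mm by 85 mm) begins 54 mm behind the grasp point. The pads swing forward as they close: fully open they stand 13 mm farther back than shut.
Start: joints at [1.065, 0.527, 1.433, -0, 1.181, -0.178], TCP at [0.201, 0.592, 0.248] pointing down, gripper open.
Joint ranges: [-3.08, 3.08], [-0.75, 2.2], [0.22, 2.44], [-1.43, 4.57], [0, 2.65], [-2.85, 2.85]. Speed limits (rad/s): [2.79, 2.79, 3.14, 3.14, 3.14, 3.14].

INTERFACE

Orientations are given as a unit quaternion [x, y, z, w].
In Python, from station import sense, vision, order gives the robot as it stands.
- The arm moves only by the shell command python3 -m crank 'ROWS' [OPENING] [FORCE]. ROWS is JSON, a list of rows, each an object with "dp": the shift along the world's x, y, z in units of 30 mm (1.0 is 30 mm), a list of three; "angular": the turn, a rotation vector about the world's x, y, z in degrees, a list of three. In form: [{"dp": [dx, dy, dz], "angular": [ax, ay, az]}, ...]. A call has 1 to 20 rows; each row shifts and turns the commanded pose from where the row before left it; what a row does not reach is not made up. A row lasts 1/10 s, in which the tool goes at most 50 mm and 8.59 degrees, less where a joint would pass 70% of its speed; a pose out of reach is approached as far as the arm can. A call is refused whole if a number of a shift passes 1 or a number of a turn 8.59, either way. A call with a gripper value outside its range is refused whole. OPENING is the closure, from 0 (fully open) to 1 (shut), set as the call begins (- or left out, the last holds). The fingers move at their own pace and stop on an object; FORCE is the grip in N (left out, the last holds). Time passes only in rows, so rows that do not move let the fingers close. It gives the time, the measured TCP pose, the force, the opening and the grip force at its end, in the units of the state.
- sense(): the state, without advancing time (a new reading comes with each control period).
- vision.snapshot(name): name is "scene" or "top" or "wrist"; returns a dict with "image" (400x640x3 uint8, blue, green, red), "range_z" (400x640 float32, m along the optical axis (not along the pixel's ray), 0 where there is no reading), "mtx" (3x3 intrinsics, pixels), "pose" (4x4, takes a point from camera to world coordinates); the wrist camera has in their place "mount" (4x4, takes a point from camera to tool coordinates, whose origin is the TCP and whose axes are the flange's). Camera axes: x right, y down, z forward; pixel columns grow to the right and rows downward; lengths in m; the calibration is good to about 2 mm. A picture is of the moment at which its call begins: read the wrist's pose just before it.
- order.sign_off(): hands the job in; it is judged then, once.
The state is a dict: "t": time; "q": joint angles; "qd": joint speeds; "tau": joint torques, N m; "tcp_pos": TCP position; "tool_rot": TCP orientation; "force": force on the tool from outside, world axes, zero at the start; "ft_torque": the same for the moment, N m; "finger_gap": opening from 0.0 (shut) to 1.0 (fully open); "gripper_force": force on a finger pad.
Only numpy, scipy, OpenCV 4.12 (cv2) and the standard library are available. Lean on these libraries where they do the work, as an engineer would, in place of code of your own. Each camera call takes 0.05 s, during which the arm holds its last target. There are 200 camera calls.

TASK

First lay every loose coloured guide strip that is on the counter squarely on the clip bars of its own colour in the white sign case; only when all are laid, take the hand roller and roll each strip from end to end with steady, firm downward force, until all its clip bars are pressed right down and the strip lies low and level, without driving the sprung bed down to its bottom stop. Then hang the roller back upright on its stand and set the cover onto the case's rim so that it sits fully seated and level. Leave the detergent bottle and the mug where they are.

Things in the scene. Friction and masses are not known exactly. Their poses are not given: they have to be found in the camera images.
- strip_red: rigid red plastic guide strip with a white line along it, 110 long (its x) x 44 wide (its y) x 8 thick, 0.08 kg, starts flat on the counter; origin at the centre of its underside, z up. May be absent (None).
- strip_yellow: rigid yellow plastic guide strip with a white line along it, 110 long (its x) x 44 wide (its y) x 8 thick, 0.08 kg, starts flat on the counter; origin at the centre of its underside, z up. May be absent (None).
- strip_green: rigid green plastic guide strip with a white line along it, 110 long (its x) x 44 wide (its y) x 8 thick, 0.08 kg, starts flat on the counter; origin at the centre of its underside, z up. May be absent (None).
- place_red (a point): centre of the red place in the case (+y side of the case), on the bed's top surface, 26 above the counter at rest (moves down with the bed); x along the place. Three red clip bars, 12 x 36, stand 7 above the bed at x = -40, 0, +40; over about 7 N each goes down 6 mm and stays down. A loose strip's underside is 7 above this point, a strip rolled fully down 1 above it.
- place_yellow (a point): centre of the yellow place in the case (middle), on the bed's top surface, 26 above the counter at rest (moves down with the bed); x along the place. Three yellow clip bars, 12 x 36, stand 7 above the bed at x = -40, 0, +40; over about 7 N each goes down 6 mm and stays down. A loose strip's underside is 7 above this point, a strip rolled fully down 1 above it.
- place_green (a point): centre of the green place in the case (-y side of the case), on the bed's top surface, 26 above the counter at rest (moves down with the bed); x along the place. Three green clip bars, 12 x 36, stand 7 above the bed at x = -40, 0, +40; over about 7 N each goes down 6 mm and stays down. A loose strip's underside is 7 above this point, a strip rolled fully down 1 above it.
- case: white sign case, open tray fixed to the counter: inside 140 (x) x 250 (y), rim walls 8 thick, 45 high; origin at the centre of its underside. In it a sprung grey bed with three places side by side, 78 apart along y, strips' length along x: 25 free from an outer strip to the rim, 34 between strips. A place whose strip is absent stays empty.
- rim (a point): centre of the mouth of the case, level with the top of its rim (45 above the counter), axes as the case.
- bed (a joint): how far the sprung bed inside the case is pressed down, m: 0 at rest, bottom stop at 0.016. With strips laid it starts to sink at about 2 N and then takes about 1.2 N per mm: 0.008 is about 12 N on the roller, good for rolling.
- roller: hand roller, 0.4 kg, upright: rubber wheel 40 diameter, 42 wide, axle along y (rolls along x), fork 52 wide; cross flange 30 (x) x 100 (y), 48 to 56 above the origin; square black handle 24 x 24 with an orange end, 56 to 120 high, gripped from above. Origin at the lowest point of the wheel, under its middle; z up. Starts hanging on its stand by the flange.
- stand: roller stand fixed to the counter: two steel walls, 60 long in x, 10 thick, tops 56 high, 64 apart inside (across y). Wheel and fork hang between them, the flange lying on both wall tops: the roller's origin is then 8 above the stand's, their axes alike. Origin at the centre of its underside.
- cover: cover, 0.4 kg: clear plate, blue edges, 156 (x) x 266 (y) x 4; origin at the centre of its underside. Below, a blue lip 8 deep, 130 x 240 outside, enters the rim with 5 to spare all round. On top in the middle a blue bar handle 20 (x) x 60 (y), 4 to 42 above the origin. Starts on the counter on its lip (origin 8 up). Seated, its origin is at the rim point; either way round.
- detergent: bystander: blue bottle, 66 diameter, 140 tall, origin under its centre
- mug: bystander: white mug, 80 diameter, 90 tall, origin under its centre
Things that resemble listed ones, but are neither listed nor needed, are in the scene too. Of the things that look like the strip_red, the smallest one is meant. Leave any purple look-alike of the roller alone.

How it is judged:
On the way, in this order (a step that is already met when the one before it is completed fails the run):
1. every strip present is laid on the clip bars of its own colour and let go (x of strip_red in the frame of place_red between -0.01 and 0.01 m and y of strip_red in the frame of place_red between -0.01 and 0.01 m and angle between the x axis of strip_red and the x axis of place_red, either way round below 0.13 rad and z of strip_red in the frame of place_red below 0.011 m and x of strip_yellow in the frame of place_yellow between -0.01 and 0.01 m and y of strip_yellow in the frame of place_yellow between -0.01 and 0.01 m and angle between the x axis of strip_yellow and the x axis of place_yellow, either way round below 0.13 rad and z of strip_yellow in the frame of place_yellow below 0.011 m and x of strip_green in the frame of place_green between -0.01 and 0.01 m and y of strip_green in the frame of place_green between -0.01 and 0.01 m and angle between the x axis of strip_green and the x axis of place_green, either way round below 0.13 rad and z of strip_green in the frame of place_green below 0.011 m and contact force between the fingers and strip_red below 0.5 N and contact force between the fingers and strip_yellow below 0.5 N and contact force between the fingers and strip_green below 0.5 N), for 0.2 s.
2. every strip is fully down and level on its place while the roller presses on one of them (x of strip_red in the frame of place_red between -0.01 and 0.01 m and y of strip_red in the frame of place_red between -0.01 and 0.01 m and angle between the x axis of strip_red and the x axis of place_red, either way round below 0.13 rad and z of strip_red in the frame of place_red below 0.011 m and z of strip_red in the frame of place_red below 0.003 m and angle between each of strip_red, strip_yellow, strip_green's own z axis and vertical below 0.035 rad and x of strip_yellow in the frame of place_yellow between -0.01 and 0.01 m and y of strip_yellow in the frame of place_yellow between -0.01 and 0.01 m and angle between the x axis of strip_yellow and the x axis of place_yellow, either way round below 0.13 rad and z of strip_yellow in the frame of place_yellow below 0.011 m and z of strip_yellow in the frame of place_yellow below 0.003 m and x of strip_green in the frame of place_green between -0.01 and 0.01 m and y of strip_green in the frame of place_green between -0.01 and 0.01 m and angle between the x axis of strip_green and the x axis of place_green, either way round below 0.13 rad and z of strip_green in the frame of place_green below 0.011 m and z of strip_green in the frame of place_green below 0.003 m and (contact force between roller and strip_red above 4 N or contact force between roller and strip_yellow above 4 N or contact force between roller and strip_green above 4 N)), for 0.1 s.
At the end, for the whole second after the job is handed in: each strip present on its colour's place (10 mm, 0.13 rad), underside under 3 mm above the bed, tilt under 0.035; roller on its stand (25 mm, height 4 mm, tilt 0.08); cover on the rim: 8 mm sideways, 3 mm in height, yaw 0.06, tilt under 0.02 rad, at rest (x of strip_red in the frame of place_red between -0.01 and 0.01 m and y of strip_red in the frame of place_red between -0.01 and 0.01 m and angle between the x axis of strip_red and the x axis of place_red, either way round below 0.13 rad and z of strip_red in the frame of place_red below 0.011 m and z of strip_red in the frame of place_red below 0.003 m and angle between each of strip_red, strip_yellow, strip_green's own z axis and vertical below 0.035 rad and x of strip_yellow in the frame of place_yellow between -0.01 and 0.01 m and y of strip_yellow in the frame of place_yellow between -0.01 and 0.01 m and angle between the x axis of strip_yellow and the x axis of place_yellow, either way round below 0.13 rad and z of strip_yellow in the frame of place_yellow below 0.011 m and z of strip_yellow in the frame of place_yellow below 0.003 m and x of strip_green in the frame of place_green between -0.01 and 0.01 m and y of strip_green in the frame of place_green between -0.01 and 0.01 m and angle between the x axis of strip_green and the x axis of place_green, either way round below 0.13 rad and z of strip_green in the frame of place_green below 0.011 m and z of strip_green in the frame of place_green below 0.003 m and horizontal distance between roller and stand below 0.025 m and z of roller in the frame of stand between 0.004 and 0.012 m and angle between roller's own z axis and vertical below 0.08 rad and horizontal distance between cover and rim below 0.008 m and z of cover in the frame of rim between -0.003 and 0.003 m and angle between cover's own z axis and vertical below 0.02 rad and angle between the x axis of cover and the x axis of rim, either way round below 0.06 rad and linear speed of cover below 0.02 m/s); the robot touches nothing.
It fails at once if the sprung bed is driven onto its bottom stop (more than 14.5 mm down) (value of joint bed above 0.0145 m).
It fails at once if the detergent is displaced by more than 40 mm (distance of detergent from where it was at the start of the episode above 0.04 m).
It fails at once if the mug is displaced by more than 40 mm (distance of mug from where it was at the start of the episode above 0.04 m).
Of strip_red, strip_yellow, strip_green only 2 to 3 are there at a start; the rules pass over those that are not, and their reading is None.
At some moment in a run one of cover may be knocked a few centimetres aside while the robot is not near it.
Once in a run the grip may slacken for a moment while it holds something.
It also fails if it takes over 210 s, if anything falls off the work surface, if the arm or the gripper's body presses on something with over 40 N, if the wrist force passes 120 N, or if a joint passes its speed limit or range.

## Working session

There is one attempt and no reset: what is moved stays moved. The work goes in short steps, Python scripts to look and compute and a shell command to move; the robot and the scene stay as the last step left them, time stands still between calls to the robot, and variables do not carry over. Pictures are saved under pics/ and viewed, at most 14 in all, crops included, and the job is handed in when it is done.

```bash
mkdir -p pics; ls
cat > h.py <<'E'
import numpy as np,cv2
from scipy.spatial.transform import Rotation as R
from station import sense,vision,order
def snap(n):
    s=sense(); d=vision.snapshot(n)
    if n=='wrist':
        T=np.eye(4);T[:3,:3]=R.from_quat(s['tool_rot']).as_matrix();T[:3,3]=s['tcp_pos'];d['pose']=T@d['mount']
    return d
def ray(d,u,v,z):
    r=d['pose'][:3,:3]@np.linalg.inv(d['mtx'])@np.array([u,v,1.]);o=d['pose'][:3,3]
    return o+r*(z-o[2])/r[2]
def dep(d):
    h,w=d['range_z'].shape;v,u=np.mgrid[:h,:w]
    p=np.stack([u,v,np.ones_like(u)],-1)@np.linalg.inv(d['mtx']).T*d['range_z'][...,None]
    return p@d['pose'][:3,:3].T+d['pose'][:3,3]
def save(d,name):
    cv2.imwrite('pics/'+name,d['image']);np.savez('pics/'+name+'.npz',**d)
def load(name): return dict(np.load('pics/'+name+'.npz'))
E
python3 - <<'E'
from h import *
for n in('scene','top'):
    d=snap(n);save(d,n+'0.png');print(n,d['pose'].round(3).tolist(),d['mtx'].tolist())
print(sense())
E
```

```text
pics
scene [[0.706, 0.535, -0.463, 1.266], [0.708, -0.544, 0.451, -0.613], [-0.01, -0.646, -0.763, 1.162], [0.0, 0.0, 0.0, 1.0]] [[475.4127520179841, 0.0, 319.22695072639436], [0.0, 475.4127520179841, 195.81171544695238], [0.0, 0.0, 1.0]]
top [[0.074, -0.976, 0.203, 0.314], [-0.997, -0.072, 0.014, 0.041], [0.001, -0.203, -0.979, 1.326], [0.0, 0.0, 0.0, 1.0]] [[407.0430739964737, 0.0, 315.0898666922767], [0.0, 407.0430739964737, 194.2340796124157], [0.0, 0.0, 1.0]]
{'t': 0.1, 'q': array([ 1.06448074e+00,  5.28404304e-01,  1.43376663e+00, -5.43918234e-06,
        1.18140609e+00, -1.78492483e-01]), 'qd': array([-6.77516663e-06, -4.20274559e-03, -3.39494807e-03, -2.69041900e-04,
        8.35843069e-04, -3.46664062e-04]), 'tau': array([-1.25135293e-04, -4.43304849e+01, -1.78584731e+01, -2.35177349e-04,
        3.88741406e-03, -2.21922299e-06]), 'tcp_pos': array([0.20090832, 0.59118557, 0.24741473]), 'tool_rot': array([ 1.63177466e-01,  9.86596235e-01, -9.35430046e-04, -3.30758490e-04]), 'force': array([-0.33541938,  0.66715871,  0.27093465]), 'ft_torque': array([-0.01999325,  0.0483614 ,  0.02789402]), 'gripper_force': 0.0, 'finger_gap': 0.9986111001366624}
```

View pics/scene0.png

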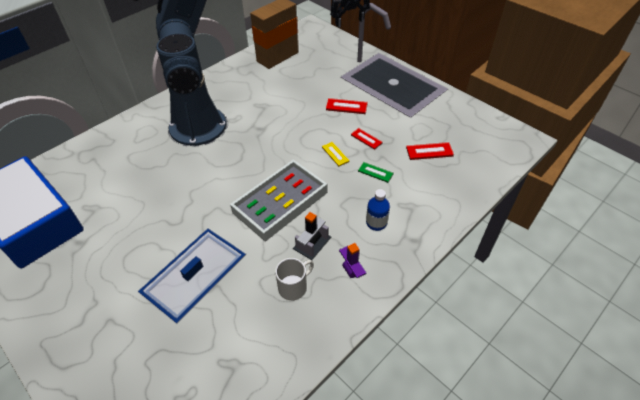

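View pics/top0.png

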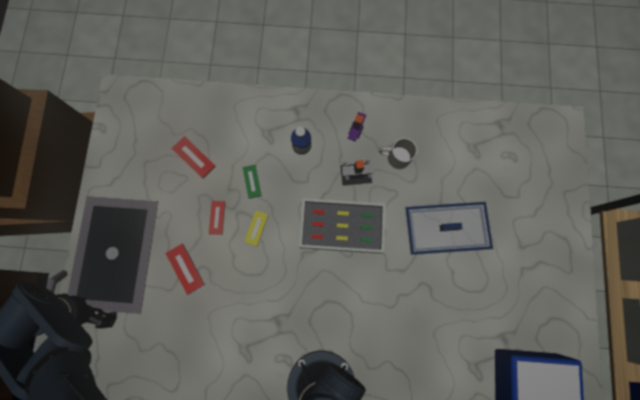

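The scene view shows the case at (280,198), the roller on its stand at (312,235) and a purple look-alike at (352,262). The mug is at (292,278), the bottle at (377,210) and the cover at (192,275). 

Red candidates in the top view are (193,157), (217,217) and (184,268). The smallest is (217,217), seen at (366,138) in the scene view. Green is at (252,181) and yellow at (257,228).

```bash
cat >> h.py <<'E'
HS={'red':[((0,120,70),(8,255,255)),((172,120,70),(180,255,255))],'yellow':[((20,120,70),(34,255,255))],'green':[((45,90,50),(85,255,255))],'blue':[((100,120,30),(125,255,255))],'purple':[((126,90,30),(160,255,255))],'orange':[((8,150,100),(19,255,255))]}
def blobs(d,col,amin=30):
    h=cv2.cvtColor(d['image'],cv2.COLOR_BGR2HSV);m=sum(cv2.inRange(h,np.array(a),np.array(b)) for a,b in HS[col])
    c,_=cv2.findContours(m,cv2.RETR_EXTERNAL,cv2.CHAIN_APPROX_NONE)
    return [k for k in c if cv2.contourArea(k)>amin]
def rect(d,k,z):
    P=np.array([ray(d,u,v,z)[:2] for u,v in k[:,0,:]]);r=cv2.minAreaRect((P*1000).astype(np.float32))
    (cx,cy),(w,hh),a=r
    if w<hh: w,hh,a=hh,w,a+90
    return cx/1000,cy/1000,w,hh,(a+90)%180-90
E
python3 - <<'E'
from h import *
for n in('top','scene'):
    d=load(n+'0.png');P=dep(d)
    print(n)
    for c in HS:
        for k in blobs(d,c,12):
            m=np.zeros(d['range_z'].shape,np.uint8);cv2.drawContours(m,[k],-1,1,-1)
            z=np.median(P[m>0][:,2]); px=k[:,0].mean(0).round()
            print(c,px,'depthz %.3f'%z,np.round(rect(d,k,0.008 if z<.02 else z),3))
    # case: points 0.035-0.055 high
    for lo,hi,nm in((.038,.05,'rim'),(.05,.062,'h56'),(.004,.018,'low')):
        m=(P[...,2]>lo)&(P[...,2]<hi)&(P[...,0]>.3)&(P[...,0]<.9)&(abs(P[...,1])<.5);
        nn,lab,st,ce=cv2.connectedComponentsWithStats(m.astype(np.uint8))
        for i in range(1,nn):
            if st[i,4]>60:
                Q=P[lab==i];r=cv2.minAreaRect((Q[:,:2]*1000).astype(np.float32));print(nm,ce[i].round(),st[i,4],Q.mean(0).round(3),[np.round(x,1) for x in r])
d=load('top0.png')
t=cv2.resize(d['image'][120:310,150:420],None,fx=2.9,fy=2.9,interpolation=cv2.INTER_CUBIC);cv2.imwrite('pics/crop0.png',t)
E
```

```text
top
red [184. 269.] depthz 0.010 [  0.315   0.458 149.009  58.179  34.268]
red [317. 236.] depthz 0.032 [ 4.4500e-01  4.4000e-02  3.1812e+01  9.5340e+00 -8.5778e+01]
red [318. 224.] depthz 0.031 [ 4.8700e-01  4.3000e-02  3.2023e+01  9.6640e+00 -8.5777e+01]
red [319. 211.] depthz 0.032 [ 5.2600e-01  4.6000e-02  3.2213e+01  9.7770e+00 -8.5775e+01]
red [216. 217.] depthz 0.007 [  0.486   0.376 102.516  38.72    2.047]
red [194. 157.] depthz 0.010 [  0.685   0.48  145.721  56.642  51.798]
yellow [341. 238.] depthz 0.031 [ 4.4800e-01 -3.3000e-02  3.1835e+01  9.5310e+00 -8.5778e+01]
yellow [342. 225.] depthz 0.032 [ 4.8600e-01 -3.4000e-02  3.2015e+01  9.6420e+00 -8.5777e+01]
yellow [343. 213.] depthz 0.033 [ 5.2700e-01 -3.4000e-02  3.2193e+01  6.5060e+00 -8.5775e+01]
yellow [256. 228.] depthz 0.007 [  0.461   0.244 104.433  40.681 -13.973]
green [366. 239.] depthz 0.033 [  0.447  -0.112  31.798   9.498 -85.778]
green [366. 227.] depthz 0.032 [  0.489  -0.112  28.918   9.631 -85.777]
green [367. 214.] depthz 0.031 [  0.528  -0.112  32.261   9.757 -85.776]
green [252. 181.] depthz 0.007 [  0
[... 4630 characters left out ...]
676.4, 472.3]), array([123.6,  83.9]), np.float64(53.4)]
low [376. 171.] 347 [0.623 0.277 0.008] [array([613.4, 283.1]), array([122. ,  74.2]), np.float64(22.4)]
low [281. 218.] 262 [ 0.547 -0.075  0.011] [array([550.3, -63.5]), array([307.8, 133.9]), np.float64(60.9)]
low [193. 274.] 4201 [ 0.519 -0.379  0.012] [array([ 509.5, -375.8]), array([167.1, 271.1]), np.float64(8.4)]
low [309. 251.] 103 [ 0.692 -0.098  0.008] [array([693.1, -95.1]), array([74.3, 48.4]), np.float64(60.1)]
low [291. 277.] 114 [ 0.72  -0.194  0.009] [array([ 721.4, -196. ]), array([57.3, 24.3]), np.float64(64.2)]
low [293. 296.] 70 [ 0.766 -0.231  0.011] [array([ 762.7, -226.9]), array([74.3, 27. ]), np.float64(54.4)]
```

View pics/crop0.png

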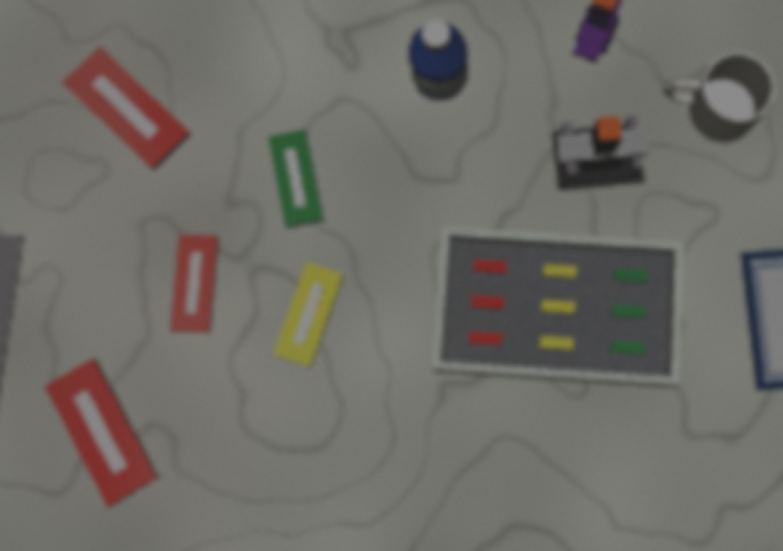

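The crop confirms the small red strip at crop (194,284), between the two larger ones. Next I approach it and measure with the wrist camera.

```bash
python3 -m crank '[{"dp":[0.8,-0.6,-0.13],"angular":[0,0,1.73]},{"dp":[0.8,-0.6,-0.13],"angular":[0,0,1.73]},{"dp":[0.8,-0.6,-0.13],"angular":[0,0,1.73]},{"dp":[0.8,-0.6,-0.13],"angular":[0,0,1.73]},{"dp":[0.8,-0.6,-0.13],"angular":[0,0,1.73]},{"dp":[0.8,-0.6,-0.13],"angular":[0,0,1.73]},{"dp":[0.8,-0.6,-0.13],"angular":[0,0,1.73]},{"dp":[0.8,-0.6,-0.13],"angular":[0,0,1.73]},{"dp":[0.8,-0.6,-0.13],"angular":[0,0,1.73]},{"dp":[0.8,-0.6,-0.13],"angular":[0,0,1.73]},{"dp":[0.8,-0.6,-0.13],"angular":[0,0,1.73]},{"dp":[0.8,-0.6,-0.13],"angular":[0,0,1.73]},{"dp":[0,0,0],"angular":[0,0,0]},{"dp":[0,0,0],"angular":[0,0,0]},{"dp":[0,0,0],"angular":[0,0,0]}]' 0.2 60
cat > look.py <<'E'
import sys
from h import *
n,cols=sys.argv[1],sys.argv[2].split(',');z=float(sys.argv[3]);amin=float(sys.argv[4]) if len(sys.argv)>4 else 400
d=snap('wrist');save(d,n+'.png');P=dep(d);s=sense()
y=R.from_quat(s['tool_rot']).as_matrix();print('tcp',s['tcp_pos'].round(4),'tool y yaw %.1f'%np.degrees(np.arctan2(y[1,1],y[0,1])),'z',y[:,2].round(3),'gap %.3f'%s['finger_gap'],'cam',d['pose'][:3,3].round(3))
for c in cols:
    for k in blobs(d,c,amin):
        m=np.zeros(d['range_z'].shape,np.uint8);cv2.drawContours(m,[k],-1,1,-1)
        q=P[m>0];q=q[np.isfinite(q[:,2])&(d['range_z'][m>0]>0)]
        print(c,k[:,0].mean(0).round(),'edge' if (k[:,0].min()<2 or k[:,0,0].max()>637 or k[:,0,1].max()>397) else '','dz %.4f'%np.median(q[:,2]),np.round(rect(d,k,z),4))
E
python3 look.py w1 red,yellow,green 0.008
```

```text
t: 1.6
tcp_pos: [0.4882, 0.3761, 0.2013]
tool_rot: [-0.017, 1.0, -0.0, -0.001]
force: [1.2, -0.9, 0.4]
finger_gap: 0.801
gripper_force: 0.0
tcp [0.488  0.3763 0.2014] tool y yaw 92.0 z [-0.001 -0.    -1.   ] gap 0.801 cam [0.414 0.372 0.327]
red [378. 336.]  dz 0.0113 [ 0.6693  0.4571 88.172  64.9539 50.6615]
red [320. 179.]  dz 0.0083 [  0.4894   0.3772 109.1432  44.2345   1.8265]
red [442.  32.] edge dz 0.0113 [ 0.3449  0.479  84.8418 62.0642 35.0633]
yellow [185. 149.]  dz 0.0083 [  0.4643   0.2455 110.0775  45.83   -13.7136]
green [244. 318.]  dz 0.0083 [  0.6515   0.301   60.7831  28.8225 -19.9196]
green [207. 258.]  dz 0.0083 [  0.5792   0.2641  45.2057  30.0755 -71.1875]
```

View pics/w1.png

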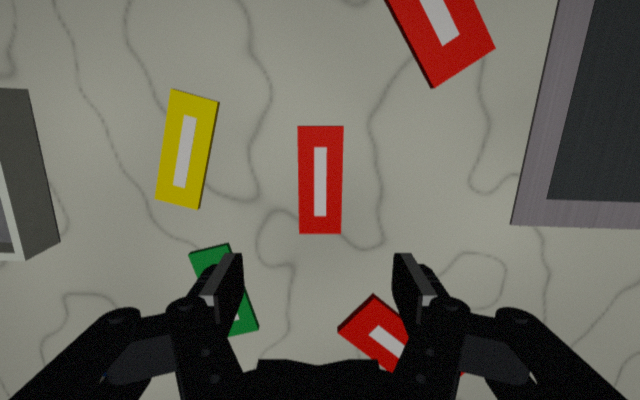

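The wrist picture shows the small red strip at (320,179), yellow at (185,149) and green under the left finger at (225,290). The finger tips are at (230,255) and (405,255). I'll check the tip depth in the tool frame while descending.

```bash
python3 -m crank '[{"dp":[0.01,0.02,-0.7],"angular":[0,0,0]},{"dp":[0.01,0,-0.7],"angular":[0,0,0]},{"dp":[0.01,0,-0.7],"angular":[0,0,0]},{"dp":[0.01,0,-0.7],"angular":[0,0,0]},{"dp":[0,0,-0.7],"angular":[0,0,0]},{"dp":[0,0,-0.7],"angular":[0,0,0]},{"dp":[0,0,-0.7],"angular":[0,0,0]},{"dp":[0,0,-0.7],"angular":[0,0,0]},{"dp":[0,0,-0.3],"angular":[0,0,0]},{"dp":[0,0,0],"angular":[0,0,0]},{"dp":[0,0,0],"angular":[0,0,0]}]' 0.3
python3 - <<'E'
from h import *
d=load('w1.png');h,w=400,640
v,u=np.mgrid[:h,:w];p=np.stack([u,v,np.ones_like(u)],-1)@np.linalg.inv(d['mtx']).T*d['range_z'][...,None]
t=p@d['mount'][:3,:3].T+d['mount'][:3,3]
m=(d['range_z']>0)&(t[...,2]<.08)&(t[...,2]>-.05);q=t[m]
for s in(1,-1):
    a=q[q[:,1]*s>0];print('max z',np.sort(a[:,2])[-20:].round(4),a[np.argsort(a[:,2])[-1]])
E
```

```text
t: 2.75
tcp_pos: [0.4904, 0.377, 0.0251]
tool_rot: [-0.018, 1.0, 0.0, 0.0]
force: [0.5, 0.0, -0.6]
finger_gap: 0.699
gripper_force: 0.0
max z [0.0087 0.0087 0.0088 0.0088 0.0089 0.0089 0.0089 0.0091 0.0091 0.0093
 0.0093 0.0094 0.0095 0.0096 0.0097 0.0098 0.0098 0.0102 0.0102 0.0107] [0.00658037 0.03335842 0.01067135]
max z [0.0088 0.0088 0.0088 0.0089 0.0089 0.009  0.009  0.009  0.009  0.009
 0.0091 0.0091 0.0091 0.0092 0.0092 0.0094 0.0097 0.0099 0.01   0.0101] [-0.00077092 -0.0355206   0.01012944]
```

```bash
python3 -m crank '[{"dp":[0,0,-0.17],"angular":[0,0,0]},{"dp":[0,0,-0.17],"angular":[0,0,0]},{"dp":[0,0,0],"angular":[0,0,0]}]' 0.4; python3 -m crank '[{"dp":[0,0,0],"angular":[0,0,0]},{"dp":[0,0,0],"angular":[0,0,0]},{"dp":[0,0,0],"angular":[0,0,0]},{"dp":[0,0,0],"angular":[0,0,0]}]' 1 50;python3 -m crank '[{"dp":[0,0,0.7],"angular":[0,0,0]},{"dp":[0,0,0.7],"angular":[0,0,0]},{"dp":[0,0,0.7],"angular":[0,0,0]},{"dp":[0,0,0],"angular":[0,0,0]}]'
```

```text
t: 3.05
tcp_pos: [0.4902, 0.3762, 0.0141]
tool_rot: [-0.017, 1.0, -0.0, -0.0]
force: [-0.9, 0.3, 0.8]
finger_gap: 0.598
gripper_force: 0.0
t: 3.45
tcp_pos: [0.4909, 0.3766, 0.0154]
tool_rot: [-0.017, 1.0, 0.0, 0.001]
force: [-1.5, -0.2, 6.0]
finger_gap: 0.496
gripper_force: 53.8
t: 3.85
tcp_pos: [0.4922, 0.3772, 0.08]
tool_rot: [-0.017, 1.0, 0.001, 0.003]
force: [1.2, 0.1, -0.0]
finger_gap: 0.499
gripper_force: 51.2
```

```bash
python3 -m crank '[{"dp":[0,-0.5,0.9],"angular":[0,0,0]},{"dp":[0,-0.9,0.9],"angular":[0,0,0]},{"dp":[0,-1,0.9],"angular":[0,0,0]},{"dp":[0,-1,0.9],"angular":[0,0,0]},{"dp":[0,-1,0.4],"angular":[0,0,0]},{"dp":[0,-1,0],"angular":[0,0,0]},{"dp":[0,-1,0],"angular":[0,0,-0.5]},{"dp":[0,-1,0],"angular":[0,0,-0.5]},{"dp":[0,-1,0],"angular":[0,0,-0.5]},{"dp":[0,-1,0],"angular":[0,0,0]},{"dp":[-0.03,-0.9,0],"angular":[0,0,0]},{"dp":[-0.03,-0.8,0],"angular":[0,0,0]},{"dp":[0,0,0],"angular":[0,0,0]},{"dp":[0,0,0],"angular":[0,0,0]}]'; python3 look.py w2 red,yellow,green 0.033 60; python3 look.py w2b red 0.157 600
```

```text
t: 5.25
tcp_pos: [0.4881, 0.0432, 0.1966]
tool_rot: [-0.003, 1.0, 0.0, -0.001]
force: [-0.2, -0.0, -0.8]
finger_gap: 0.497
gripper_force: 55.5
tcp [0.4882 0.0437 0.1967] tool y yaw 90.5 z [-0.001  0.001 -1.   ] gap 0.492 cam [0.414 0.041 0.322]
red [318. 247.]  dz 0.1894 [5.642000e-01 4.280000e-02 2.419803e+02 9.646550e+01 2.961000e-01]
yellow [238. 230.]  dz 0.0331 [ 5.28900e-01 -3.23000e-02  3.72823e+01  1.31323e+01 -8.96351e+01]
yellow [235. 189.]  dz 0.0331 [ 4.89500e-01 -3.28000e-02  3.69811e+01  1.31264e+01 -8.96299e+01]
yellow [232. 145.]  dz 0.0332 [ 4.49800e-01 -3.31000e-02  3.73916e+01  1.21418e+01 -8.96242e+01]
yellow [528. 154.]  dz 0.0083 [  0.4597   0.227  101.0039  44.2763 -13.7927]
green [530. 294.]  dz 0.0083 [  0.602    0.2564 104.7003  41.1568  16.6273]
green [156. 230.]  dz 0.0331 [  0.5294  -0.1095  38.667   13.13   -89.6342]
green [152. 189.]  dz 0.0331 [  0.49    -0.1099  38.7761  13.1242 -89.6293]
green [145. 145.]  dz 0.0331 [  0.4503  -0.1102  38.8583  12.1398 -89.6257]
tcp [0.4882 0.0441 0.1968] tool y yaw 90.5 z [-0.001  0.    -1.   ] gap 0.495 cam [0.414 0.042 0.323]
red [318. 247.]  dz 0.1896 [5.001000e-01 4.280000e-02 1.384635e+02 5.517730e+01 3.481000e-01]
```

View pics/w2.png

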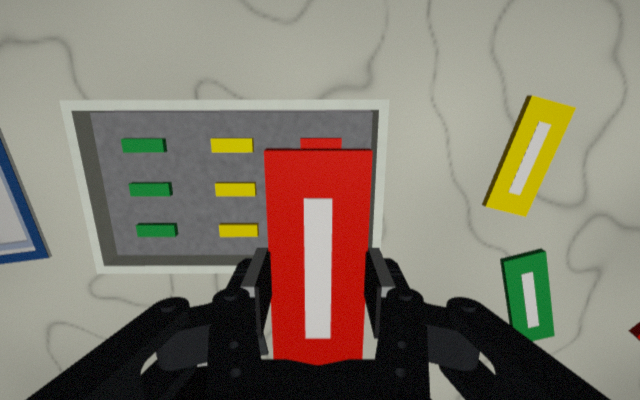

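The picture shows the held red strip at (318,255), square over its place, with the yellow bars at x≈235 and the green bars at x≈150. Now lowering it.

```bash
python3 -m crank '[{"dp":[0.01,0.02,-0.7],"angular":[0,0,0]},{"dp":[0.01,0.01,-0.8],"angular":[0,0,0]},{"dp":[0.01,0.01,-0.8],"angular":[0,0,0]},{"dp":[0,0,-0.8],"angular":[0,0,0]},{"dp":[0,0,-0.8],"angular":[0,0,0]},{"dp":[0,0,-0.5],"angular":[0,0,0]},{"dp":[0,0,-0.3],"angular":[0,0,0]},{"dp":[0,0,-0.1],"angular":[0,0,0]},{"dp":[0,0,0],"angular":[0,0,0]},{"dp":[0,0,0],"angular":[0,0,0]}]'
```

```text
t: 6.35
tcp_pos: [0.49, 0.0447, 0.0539]
tool_rot: [-0.004, 1.0, -0.0, 0.001]
force: [-0.4, -0.9, -0.3]
finger_gap: 0.491
gripper_force: 55.5
```

```bash
python3 -m crank '[{"dp":[-0.01,0,-0.06],"angular":[0,0,0]},{"dp":[0,0,-0.06],"angular":[0,0,0]},{"dp":[0,0,0],"angular":[0,0,0]}]'; python3 -m crank '[{"dp":[0,0,0],"angular":[0,0,0]},{"dp":[0,0,0],"angular":[0,0,0]},{"dp":[0,0,0],"angular":[0,0,0]}]' 0.37;python3 -m crank '[{"dp":[0,0,0.4],"angular":[0,0,0]},{"dp":[0,0,0.8],"angular":[0,0,0]},{"dp":[0,0.4,1],"angular":[0,0,0]},{"dp":[0,0.8,1],"angular":[0,0,0]},{"dp":[0,1,1],"angular":[0,0,0]},{"dp":[-0.3,1,1],"angular":[0,0,-2.9]},{"dp":[-0.3,1,0],"angular":[0,0,-2.9]},{"dp":[-0.2,1,0],"angular":[0,0,-2.9]},{"dp":[0,1,0],"angular":[0,0,-2.9]},{"dp":[0,0.5,0],"angular":[0,0,-2.5]},{"dp":[0,0,0],"angular":[0,0,0]},{"dp":[0,0,0],"angular":[0,0,0]}]' 0.2;  python3 look.py w3 red,yellow,green 0.008 60
python3 - <<'E'
from h import *
d=load('w3.png')
for k in blobs(d,'red',400): print(np.round(rect(d,k,0.041),4))
E
```

```text
t: 6.65
tcp_pos: [0.4892, 0.0444, 0.0499]
tool_rot: [-0.004, 1.0, -0.0, 0.0]
force: [0.3, 0.1, -0.8]
finger_gap: 0.495
gripper_force: 55.5
t: 6.95
tcp_pos: [0.4893, 0.0444, 0.0498]
tool_rot: [-0.004, 1.0, -0.0, 0.0]
force: [-0.7, -0.7, -0.1]
finger_gap: 0.625
gripper_force: 0.0
t: 8.15
tcp_pos: [0.4648, 0.2453, 0.2062]
tool_rot: [0.118, 0.993, -0.0, 0.0]
force: [-0.1, -0.5, -0.0]
finger_gap: 0.798
gripper_force: 0.0
tcp [0.4649 0.2448 0.206 ] tool y yaw 76.4 z [-0. -0. -1.] gap 0.802 cam [0.393 0.261 0.332]
red [566. 314.]  dz 0.0114 [  0.6906   0.483  155.0523  63.3052  50.7972]
red [122. 253.]  dz 0.0413 [4.99300e-01 1.89000e-02 1.23780e+02 5.02165e+01 3.88100e-01]
red [556.  13.] edge dz 0.0113 [ 0.377   0.4789 78.0999 38.1231 76.4778]
yellow [ 77. 303.]  dz 0.0331 [ 5.40300e-01 -5.45000e-02  4.55228e+01  1.57431e+01 -8.84197e+01]
yellow [ 60. 269.]  dz 0.0331 [ 4.97200e-01 -5.47000e-02  4.55098e+01  1.49572e+01 -8.95307e+01]
yellow [ 41. 234.]  dz 0.0331 [ 4.54300e-01 -5.52000e-02  4.53825e+01  1.40763e+01 -8.94171e+01]
yellow [318. 175.]  dz 0.0084 [  0.4641   0.2448 109.2343  44.2003 -13.8356]
green [ 12. 319.] edge dz 0.0332 [  0.5417  -0.1389  34.0363  14.0552 -89.3062]
green [374. 300.]  dz 0.0084 [  0.619    0.276  110.7425  44.2346  16.6081]
[  0.6603   0.4605 139.2551  56.8555  50.7973]
[4.885000e-01 4.360000e-02 1.111689e+02 4.510030e+01 3.881000e-01]
[ 0.3786  0.4567 70.1428 34.239  76.4778]
```

Red lies on its bars, 0.0413 high and within 1 mm. Yellow is next.

```bash
python3 -m crank '[{"dp":[-0.02,0,-0.7],"angular":[0,0,0]},{"dp":[0,0,-0.8],"angular":[0,0,0]},{"dp":[0,0,-0.8],"angular":[0,0,0]},{"dp":[0,0,-0.8],"angular":[0,0,0]},{"dp":[0,0,-0.8],"angular":[0,0,0]},{"dp":[0,0,-0.8],"angular":[0,0,0]},{"dp":[0,0,-0.8],"angular":[0,0,0]},{"dp":[0,0,-0.5],"angular":[0,0,0]},{"dp":[0,0,-0.25],"angular":[0,0,0]},{"dp":[0,0,-0.1],"angular":[0,0,0]},{"dp":[0,0,0],"angular":[0,0,0]}]' 0.35; python3 -m crank '[{"dp":[0,0,0],"angular":[0,0,0]},{"dp":[0,0,0],"angular":[0,0,0]},{"dp":[0,0,0],"angular":[0,0,0]},{"dp":[0,0,0],"angular":[0,0,0]}]' 1 50;python3 -m crank '[{"dp":[0,0,0.7],"angular":[0,0,0]},{"dp":[0,0,0.7],"angular":[0,0,0]},{"dp":[0,0,0.7],"angular":[0,0,0]},{"dp":[0,0,0],"angular":[0,0,0]}]'
```

```text
t: 9.3
tcp_pos: [0.4649, 0.2451, 0.0154]
tool_rot: [0.119, 0.993, 0.0, 0.0]
force: [0.1, -0.3, -0.6]
finger_gap: 0.647
gripper_force: 0.0
t: 9.7
tcp_pos: [0.4652, 0.2456, 0.0163]
tool_rot: [0.118, 0.993, 0.0, 0.001]
force: [0.5, -1.1, 6.7]
finger_gap: 0.494
gripper_force: 51.4
t: 10.1
tcp_pos: [0.4662, 0.2462, 0.0806]
tool_rot: [0.118, 0.993, 0.001, 0.003]
force: [-0.2, 1.0, -0.8]
finger_gap: 0.492
gripper_force: 51.1
```

```bash
python3 -m crank '[{"dp":[0,-0.3,0.8],"angular":[0,0,0]},{"dp":[0.1,-0.8,0.8],"angular":[0,0,1.4]},{"dp":[0.1,-1,0.8],"angular":[0,0,1.6]},{"dp":[0.1,-1,0.6],"angular":[0,0,1.6]},{"dp":[0.1,-1,0],"angular":[0,0,1.6]},{"dp":[0.1,-1,0],"angular":[0,0,1.6]},{"dp":[0.1,-1,0],"angular":[0,0,1.6]},{"dp":[0.1,-1,0],"angular":[0,0,1.6]},{"dp":[0.07,-1,0],"angular":[0,0,1.6]},{"dp":[0,-0.8,0],"angular":[0,0,1.5]},{"dp":[0,-0.4,0],"angular":[0,0,0]},{"dp":[0,0,0],"angular":[0,0,0]},{"dp":[0,0,0],"angular":[0,0,0]}]'; python3 look.py w4 red,yellow,green 0.041 60
```

```text
t: 11.4
tcp_pos: [0.4872, -0.0328, 0.1678]
tool_rot: [-0.004, 1.0, 0.0, -0.001]
force: [-0.3, 0.4, -1.3]
finger_gap: 0.492
gripper_force: 51.2
tcp [ 0.4872 -0.0325  0.1679] tool y yaw 90.5 z [-0.001  0.001 -1.   ] gap 0.494 cam [ 0.413 -0.035  0.294]
red [414. 195.]  dz 0.0413 [4.887000e-01 4.290000e-02 1.103289e+02 4.497640e+01 3.148000e-01]
yellow [317. 250.]  dz 0.1598 [ 5.461000e-01 -3.330000e-02  2.075382e+02  8.377850e+01  3.741000e-01]
green [619. 315.] edge dz 0.0084 [ 0.596   0.2376 97.9665 35.3831 16.189 ]
green [228. 243.]  dz 0.0332 [  0.5261  -0.108   36.0917  13.5844 -89.5837]
green [224. 199.]  dz 0.0332 [  0.4878  -0.1083  36.0924  12.5145 -89.5742]
green [220. 151.]  dz 0.0332 [  0.4495  -0.1086  36.0928  11.4854 -89.5672]
```

```bash
python3 -m crank '[{"dp":[0.03,0,-0.5],"angular":[0,0,0]},{"dp":[0.03,0,-0.8],"angular":[0,0,0]},{"dp":[0,0,-0.8],"angular":[0,0,0]},{"dp":[0,0,-0.8],"angular":[0,0,0]},{"dp":[0,0,-0.5],"angular":[0,0,0]},{"dp":[0,0,-0.3],"angular":[0,0,0]},{"dp":[0,0,-0.15],"angular":[0,0,0]},{"dp":[0,0,-0.05],"angular":[0,0,0]},{"dp":[0,0,0],"angular":[0,0,0]},{"dp":[0,0,0],"angular":[0,0,0]}]'
```

```text
t: 12.45
tcp_pos: [0.49, -0.0335, 0.0519]
tool_rot: [-0.004, 1.0, -0.0, 0.001]
force: [0.1, -0.5, -0.4]
finger_gap: 0.498
gripper_force: 51.1
```

```bash
python3 -m crank '[{"dp":[-0.01,0,-0.05],"angular":[0,0,0]},{"dp":[0,0,0],"angular":[0,0,0]},{"dp":[0,0,0],"angular":[0,0,0]}]'; python3 -m crank '[{"dp":[0,0,0],"angular":[0,0,0]},{"dp":[0,0,0],"angular":[0,0,0]},{"dp":[0,0,0],"angular":[0,0,0]}]' 0.37;python3 -m crank '[{"dp":[0,0,0.4],"angular":[0,0,0]},{"dp":[0,0,0.8],"angular":[0,0,0]},{"dp":[0,0.3,1],"angular":[0,0,0]},{"dp":[0.3,0.8,1],"angular":[0,0,0.1]},{"dp":[0.4,1,1],"angular":[0,0,2]},{"dp":[0.5,1,0.5],"angular":[0,0,2]},{"dp":[0.5,1,0],"angular":[0,0,2]},{"dp":[0.5,1,0],"angular":[0,0,2]},{"dp":[0.5,1,0],"angular":[0,0,2]},{"dp":[0.5,1,0],"angular":[0,0,2]},{"dp":[0.5,1,0],"angular":[0,0,2]},{"dp":[0.4,1,0],"angular":[0,0,2]},{"dp":[0.2,0.8,0],"angular":[0,0,0]},{"dp":[0,0.4,0],"angular":[0,0,0]},{"dp":[0,0,0],"angular":[0,0,0]},{"dp":[0,0,0],"angular":[0,0,0]}]' 0.2;  python3 look.py w5 green 0.008 400
python3 - <<'E'
from h import *
d=load('w5.png');P=dep(d)
for c in('red','yellow'):
  for k in blobs(d,c,400): print(c,k[:,0].mean(0),np.round(rect(d,k,0.041),4))
E
```

```text
t: 12.75
tcp_pos: [0.4892, -0.0336, 0.0499]
tool_rot: [-0.004, 1.0, -0.0, 0.0]
force: [-0.1, 0.0, -0.9]
finger_gap: 0.493
gripper_force: 51.1
t: 13.05
tcp_pos: [0.4893, -0.0335, 0.0498]
tool_rot: [-0.004, 1.0, -0.0, 0.0]
force: [-0.2, 0.2, 1.2]
finger_gap: 0.628
gripper_force: 0.0
t: 14.65
tcp_pos: [0.6174, 0.2747, 0.1908]
tool_rot: [-0.144, 0.99, -0.0, -0.001]
force: [-0.2, -1.0, 0.1]
finger_gap: 0.801
gripper_force: 0.0
tcp [0.6176 0.2743 0.1908] tool y yaw 106.5 z [-0.001 -0.001 -1.   ] gap 0.802 cam [0.547 0.253 0.317]
green [319. 182.]  dz 0.0083 [  0.6193   0.2758 109.174   43.7662  16.6959]
red [476.13772455 278.83233533] [  0.6626   0.4441 100.2706  54.8984  50.8653]
red [55.33986928  8.30065359] [ 5.40700e-01  4.53000e-02  4.69051e+01  1.66168e+01 -7.34234e+01]
```

Green is at (0.6193, 0.2758), so I shift +2 mm in x and +1 mm in y, then grasp.

```bash
python3 -m crank '[{"dp":[0.04,0.03,-0.6],"angular":[0,0,0]},{"dp":[0,0,-0.8],"angular":[0,0,0]},{"dp":[0,0,-0.8],"angular":[0,0,0]},{"dp":[0,0,-0.8],"angular":[0,0,0]},{"dp":[0,0,-0.8],"angular":[0,0,0]},{"dp":[0,0,-0.8],"angular":[0,0,0]},{"dp":[0,0,-0.6],"angular":[0,0,0]},{"dp":[0,0,-0.4],"angular":[0,0,0]},{"dp":[0,0,-0.2],"angular":[0,0,0]},{"dp":[0,0,-0.05],"angular":[0,0,0]},{"dp":[0,0,0],"angular":[0,0,0]}]' 0.35; python3 -m crank '[{"dp":[0,0,0],"angular":[0,0,0]},{"dp":[0,0,0],"angular":[0,0,0]},{"dp":[0,0,0],"angular":[0,0,0]},{"dp":[0,0,0],"angular":[0,0,0]}]' 1 50;python3 -m crank '[{"dp":[0,0,0.7],"angular":[0,0,0]},{"dp":[0,0,0.8],"angular":[0,0,0]},{"dp":[0,0,0.8],"angular":[0,0,0]},{"dp":[0,0,0.8],"angular":[0,0,0]},{"dp":[0,0,0.8],"angular":[0,0,0]},{"dp":[0,0,0],"angular":[0,0,0]}]'
```

```text
t: 15.8
tcp_pos: [0.6199, 0.2765, 0.0158]
tool_rot: [-0.144, 0.99, 0.0, 0.001]
force: [-0.4, -0.1, 0.7]
finger_gap: 0.65
gripper_force: 0.0
t: 16.2
tcp_pos: [0.6204, 0.2768, 0.0166]
tool_rot: [-0.144, 0.99, 0.0, 0.001]
force: [-0.2, -1.0, 5.5]
finger_gap: 0.496
gripper_force: 51.3
t: 16.8
tcp_pos: [0.6216, 0.2771, 0.1358]
tool_rot: [-0.144, 0.99, 0.0, 0.004]
force: [1.2, 0.4, -0.2]
finger_gap: 0.495
gripper_force: 51.0
```

```bash
python3 -m crank '[{"dp":[-0.1,-0.4,0.5],"angular":[0,0,0]},{"dp":[-0.3,-0.8,0.5],"angular":[0,0,-1.1]},{"dp":[-0.4,-1,0],"angular":[0,0,-1.5]},{"dp":[-0.4,-1,0],"angular":[0,0,-1.5]},{"dp":[-0.4,-1,0],"angular":[0,0,-1.5]},{"dp":[-0.4,-1,0],"angular":[0,0,-1.5]},{"dp":[-0.4,-1,0],"angular":[0,0,-1.5]},{"dp":[-0.4,-1,0],"angular":[0,0,-1.5]},{"dp":[-0.4,-1,0],"angular":[0,0,-1.5]},{"dp":[-0.4,-1,0],"angular":[0,0,-1.5]},{"dp":[-0.4,-1,0],"angular":[0,0,-1.5]},{"dp":[-0.3,-1,0],"angular":[0,0,-1.5]},{"dp":[-0.05,-0.9,0],"angular":[0,0,0]},{"dp":[0,-0.6,0],"angular":[0,0,0]},{"dp":[0,-0.2,0],"angular":[0,0,0]},{"dp":[0,0,0],"angular":[0,0,0]},{"dp":[0,0,0],"angular":[0,0,0]}]'; python3 look.py w6 red,yellow,green 0.041 100
```

```text
t: 18.5
tcp_pos: [0.4881, -0.1098, 0.1618]
tool_rot: [-0.004, 1.0, 0.001, -0.001]
force: [-0.2, 0.8, -0.7]
finger_gap: 0.495
gripper_force: 51.0
tcp [ 0.4883 -0.1096  0.1619] tool y yaw 90.5 z [-0.001  0.001 -1.   ] gap 0.490 cam [ 0.414 -0.112  0.288]
red [514. 198.]  dz 0.0413 [4.885000e-01 4.300000e-02 1.105606e+02 4.491820e+01 3.056000e-01]
yellow [415. 195.]  dz 0.0413 [ 4.883000e-01 -3.540000e-02  1.103255e+02  4.556250e+01  2.635000e-01]
green [318. 250.]  dz 0.1535 [ 5.442000e-01 -1.102000e-01  2.018828e+02  8.124200e+01  7.024000e-01]
```

```bash
python3 -m crank '[{"dp":[0.02,-0.02,-0.5],"angular":[0,0,0]},{"dp":[0.02,-0.02,-0.8],"angular":[0,0,0]},{"dp":[0,0,-0.8],"angular":[0,0,0]},{"dp":[0,0,-0.7],"angular":[0,0,0]},{"dp":[0,0,-0.45],"angular":[0,0,0]},{"dp":[0,0,-0.3],"angular":[0,0,0]},{"dp":[0,0,-0.14],"angular":[0,0,0]},{"dp":[0,0,0],"angular":[0,0,0]},{"dp":[0,0,0],"angular":[0,0,0]}]';  python3 -m crank '[{"dp":[0,0,-0.02],"angular":[0,0,0]},{"dp":[0,0,0],"angular":[0,0,0]}]'
```

```text
t: 19.45
tcp_pos: [0.4905, -0.1117, 0.052]
tool_rot: [-0.004, 1.0, -0.0, 0.0]
force: [-0.4, 1.1, -0.7]
finger_gap: 0.496
gripper_force: 51.0
t: 19.65
tcp_pos: [0.4904, -0.1119, 0.0515]
tool_rot: [-0.004, 1.0, -0.0, 0.001]
force: [-0.1, -0.6, -1.0]
finger_gap: 0.494
gripper_force: 51.0
```

```bash
python3 -m crank '[{"dp":[-0.01,0,-0.04],"angular":[0,0,0]},{"dp":[0,0,0],"angular":[0,0,0]}]'; python3 -m crank '[{"dp":[0,0,0],"angular":[0,0,0]},{"dp":[0,0,0],"angular":[0,0,0]},{"dp":[0,0,0],"angular":[0,0,0]}]' 0.37;python3 -m crank '[{"dp":[0,0,0.4],"angular":[0,0,0]},{"dp":[0,0,0.8],"angular":[0,0,0]},{"dp":[0,0,1],"angular":[0,0,0]},{"dp":[0,0,1],"angular":[0,0,0]},{"dp":[0.2,0.1,1],"angular":[0,0,0]},{"dp":[0.6,0.2,1],"angular":[0,0,0]},{"dp":[0.8,0.2,1],"angular":[0,0,0]},{"dp":[0.8,0.2,0.8],"angular":[0,0,0]},{"dp":[0.8,0.2,0],"angular":[0,0,0]},{"dp":[0.8,0.2,0],"angular":[0,0,0]},{"dp":[0.8,0.2,0],"angular":[0,0,0]},{"dp":[0.4,0.1,0],"angular":[0,0,0]},{"dp":[0,0,0],"angular":[0,0,0]},{"dp":[0,0,0],"angular":[0,0,0]}]' 0.3;  python3 look.py w7 orange 0.128 100
python3 - <<'E'
from h import *
d=load('w7.png');P=dep(d)
for c in('green','red','yellow'):
  for k in blobs(d,c,400): print(c,k[:,0].mean(0),np.round(rect(d,k,0.041),4))
E
```

```text
t: 19.85
tcp_pos: [0.4898, -0.1118, 0.0498]
tool_rot: [-0.004, 1.0, -0.0, 0.0]
force: [0.5, 0.3, -0.7]
finger_gap: 0.497
gripper_force: 51.0
t: 20.15
tcp_pos: [0.4899, -0.1118, 0.0498]
tool_rot: [-0.004, 1.0, -0.0, 0.0]
force: [-0.5, 0.1, -0.7]
finger_gap: 0.625
gripper_force: 0.0
t: 21.55
tcp_pos: [0.645, -0.0696, 0.2599]
tool_rot: [-0.004, 1.0, 0.0, -0.001]
force: [-0.1, -0.2, 0.3]
finger_gap: 0.699
gripper_force: 0.0
tcp [ 0.6447 -0.0697  0.2599] tool y yaw 90.5 z [-0.001  0.    -1.   ] gap 0.701 cam [ 0.571 -0.071  0.386]
orange [327. 359.]  dz 0.1203 [ 8.04800e-01 -5.88000e-02  2.58659e+01  1.28195e+01 -8.95018e+01]
orange [318. 226.]  dz 0.1282 [ 0.6694 -0.0701 24.2574 24.0902  9.9423]
green [274.60818713  35.60526316] [ 0.5121 -0.1126 63.9446 44.5913  0.4977]
red [438.60115607  36.        ] [5.11200e-01 4.30000e-02 6.49970e+01 4.50164e+01 3.23100e-01]
yellow [356.66961652  35.20353982] [ 5.11400e-01 -3.47000e-02  6.39446e+01  4.45943e+01  4.97500e-01]
```

View pics/w7.png

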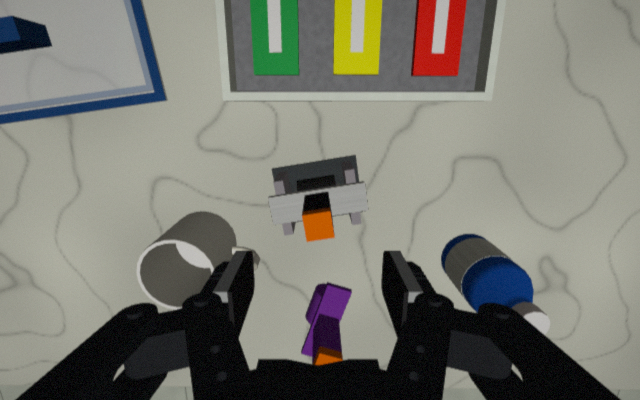

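The picture shows all three strips lying square in the case (255–465, row 35). The real roller is at (318,226), turned about 10°, and the purple copy behind it is at (327,320). I turn +9.9° and descend onto the handle.

```bash
python3 -m crank '[{"dp":[0.3,0,0],"angular":[0,0,5]},{"dp":[0.3,0,0],"angular":[0,0,4.9]},{"dp":[0.22,0,-0.4],"angular":[0,0,0]},{"dp":[0,0,-0.7],"angular":[0,0,0]},{"dp":[0,0,-0.8],"angular":[0,0,0]},{"dp":[0,0,-0.8],"angular":[0,0,0]},{"dp":[0,0,-0.8],"angular":[0,0,0]},{"dp":[0,0,-0.8],"angular":[0,0,0]},{"dp":[0,0,-0.7],"angular":[0,0,0]},{"dp":[0,0,-0.4],"angular":[0,0,0]},{"dp":[0,0,-0.2],"angular":[0,0,0]},{"dp":[0,0,0],"angular":[0,0,0]},{"dp":[0,0,0],"angular":[0,0,0]}]' 0.3; python3 -m crank '[{"dp":[0,0,0],"angular":[0,0,0]},{"dp":[0,0,0],"angular":[0,0,0]},{"dp":[0,0,0],"angular":[0,0,0]},{"dp":[0,0,0],"angular":[0,0,0]},{"dp":[0,0,0],"angular":[0,0,0]},{"dp":[0,0,0],"angular":[0,0,0]}]' 1 100
```

```text
t: 22.9
tcp_pos: [0.671, -0.07, 0.0926]
tool_rot: [-0.09, 0.996, -0.0, 0.001]
force: [0.7, 0.4, -0.1]
finger_gap: 0.699
gripper_force: 0.0
t: 23.5
tcp_pos: [0.671, -0.0698, 0.093]
tool_rot: [-0.09, 0.996, -0.0, 0.001]
force: [-1.0, 1.4, 6.2]
finger_gap: 0.27
gripper_force: 98.8
```

```bash
python3 -m crank '[{"dp":[0,0,0.2],"angular":[0,0,0]},{"dp":[0,0,0.5],"angular":[0,0,0]},{"dp":[0,0,0.8],"angular":[0,0,0]},{"dp":[0,0,0.8],"angular":[0,0,0]},{"dp":[0,0,0.8],"angular":[0,0,0]},{"dp":[0,0,0.6],"angular":[0,0,0]},{"dp":[0,0,0],"angular":[0,0,0]},{"dp":[0,0,0],"angular":[0,0,0]}]'; python3 look.py w8 orange,purple 0.24 100
```

```text
t: 24.3
tcp_pos: [0.6699, -0.0697, 0.2026]
tool_rot: [-0.09, 0.996, 0.0, -0.0]
force: [0.7, -0.1, -4.8]
finger_gap: 0.266
gripper_force: 98.2
tcp [ 0.6693 -0.0696  0.2016] tool y yaw 100.4 z [-0.003  0.001 -1.   ] gap 0.268 cam [ 0.597 -0.084  0.328]
orange [318. 331.]  dz 0.2378 [ 6.67000e-01 -7.14000e-02  2.34901e+01  2.31711e+01 -7.97847e+01]
```

View pics/w8.png

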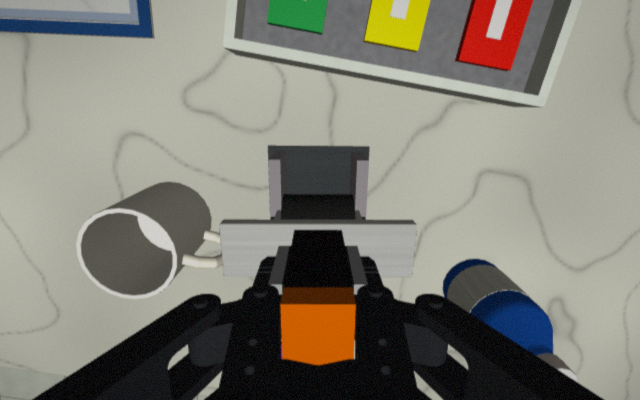

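The picture shows the roller held straight, with its flange level at row 240 and its orange end at (318,330). The stand is right below at (319,180). Now to the green strip's near end.

```bash
python3 -m crank '[{"dp":[-0.3,-0.05,0],"angular":[0,0,0]},{"dp":[-0.6,-0.1,0],"angular":[0,0,-1]},{"dp":[-0.8,-0.15,0],"angular":[0,0,-1.5]},{"dp":[-0.8,-0.15,0],"angular":[0,0,-1.5]},{"dp":[-0.8,-0.15,0],"angular":[0,0,-1.5]},{"dp":[-0.8,-0.15,0],"angular":[0,0,-1.5]},{"dp":[-0.8,-0.15,0],"angular":[0,0,-1.5]},{"dp":[-0.8,-0.15,0],"angular":[0,0,-1.4]},{"dp":[-0.8,-0.15,0],"angular":[0,0,0]},{"dp":[-0.6,-0.1,-0.2],"angular":[0,0,0]},{"dp":[-0.3,-0.1,-0.6],"angular":[0,0,0]},{"dp":[0,-0.1,-0.5],"angular":[0,0,0]},{"dp":[0,0,0],"angular":[0,0,0]},{"dp":[0,0,0],"angular":[0,0,0]}]'; python3 look.py w9 orange,yellow,green 0.041 100
```

```text
t: 25.75
tcp_pos: [0.4479, -0.1147, 0.1634]
tool_rot: [-0.004, 1.0, 0.0, -0.001]
force: [0.4, -0.1, -3.8]
finger_gap: 0.266
gripper_force: 98.2
tcp [ 0.4485 -0.1148  0.1639] tool y yaw 90.5 z [ 0. -0. -1.] gap 0.269 cam [ 0.374 -0.116  0.289]
orange [318. 331.]  dz 0.1988 [  0.5734  -0.1147  66.0298  64.006  -89.5686]
yellow [419. 240.]  dz 0.0412 [ 4.859000e-01 -3.530000e-02  1.079051e+02  4.568210e+01  3.632000e-01]
green [320. 189.]  dz 0.0410 [  0.4378  -0.1135  43.0765   8.8426 -89.554 ]
```

View pics/w9.png

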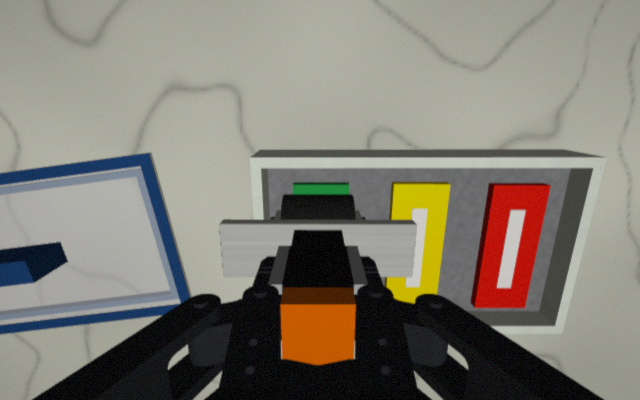

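The picture shows the wheel over the near end of green at (320,190), with yellow and red lying square at (420,240) and (512,245). I lower slowly and watch the force.

```bash
python3 -m crank '[{"dp":[0,0.09,-0.4],"angular":[0,0,0]},{"dp":[0,0,-0.5],"angular":[0,0,0]},{"dp":[0,0,-0.3],"angular":[0,0,0]},{"dp":[0,0,-0.1],"angular":[0,0,0]},{"dp":[0,0,-0.1],"angular":[0,0,0]},{"dp":[0,0,0],"angular":[0,0,0]},{"dp":[0,0,0],"angular":[0,0,0]}]'; python3 -m crank '[{"dp":[0,0,-0.07],"angular":[0,0,0]},{"dp":[0,0,-0.07],"angular":[0,0,0]},{"dp":[0,0,0],"angular":[0,0,0]},{"dp":[0,0,0],"angular":[0,0,0]}]'
```

```text
t: 26.5
tcp_pos: [0.4488, -0.112, 0.1224]
tool_rot: [-0.004, 1.0, -0.0, 0.001]
force: [-1.1, 3.0, 1.6]
finger_gap: 0.27
gripper_force: 99.1
t: 26.9
tcp_pos: [0.4482, -0.1121, 0.1175]
tool_rot: [-0.004, 1.0, 0.0, -0.0]
force: [-0.5, 2.1, 3.5]
finger_gap: 0.269
gripper_force: 99.3
```

```bash
python3 -m crank '[{"dp":[0,0,-0.06],"angular":[0,0,0]},{"dp":[0,0,-0.06],"angular":[0,0,0]},{"dp":[0,0,0],"angular":[0,0,0]},{"dp":[0,0,0],"angular":[0,0,0]}]'
```

```text
t: 27.3
tcp_pos: [0.4481, -0.1121, 0.1139]
tool_rot: [-0.004, 1.0, 0.0, -0.0]
force: [-2.4, 1.0, 6.8]
finger_gap: 0.268
gripper_force: 99.4
```

```bash
python3 -m crank '[{"dp":[0,0,-0.05],"angular":[0,0,0]},{"dp":[0,0,-0.04],"angular":[0,0,0]},{"dp":[0,0,0],"angular":[0,0,0]},{"dp":[0,0,0],"angular":[0,0,0]}]'; python3 -m crank '[{"dp":[0.1,0,0],"angular":[0,0,0]},{"dp":[0.15,0,0],"angular":[0,0,0]},{"dp":[0.15,0,0],"angular":[0,0,0]},{"dp":[0.15,0,0],"angular":[0,0,0]},{"dp":[0.15,0,0],"angular":[0,0,0]}]'
```

```text
t: 27.7
tcp_pos: [0.4482, -0.1121, 0.1115]
tool_rot: [-0.004, 1.0, 0.0, -0.0]
force: [-2.3, 1.9, 8.1]
finger_gap: 0.268
gripper_force: 99.7
t: 28.2
tcp_pos: [0.4695, -0.112, 0.1116]
tool_rot: [-0.004, 1.0, 0.0, 0.0]
force: [-1.6, 2.7, 8.6]
finger_gap: 0.269
gripper_force: 100.1
```

```bash
python3 -m crank '[{"dp":[0.15,0,0],"angular":[0,0,0]},{"dp":[0.15,0,0],"angular":[0,0,0]},{"dp":[0.15,0,0],"angular":[0,0,0]},{"dp":[0.15,0,0],"angular":[0,0,0]},{"dp":[0.15,0,0],"angular":[0,0,0]},{"dp":[0.1,0,0],"angular":[0,0,0]},{"dp":[0,0,0],"angular":[0,0,0]}]'
```

```text
t: 28.9
tcp_pos: [0.4959, -0.1119, 0.1121]
tool_rot: [-0.004, 1.0, 0.0, 0.001]
force: [0.1, 3.0, 10.4]
finger_gap: 0.269
gripper_force: 100.3
```

```bash
python3 -m crank '[{"dp":[0.15,0,0],"angular":[0,0,0]},{"dp":[0.15,0,0],"angular":[0,0,0]},{"dp":[0.15,0,0],"angular":[0,0,0]},{"dp":[0.15,0,0],"angular":[0,0,0]},{"dp":[0.15,0,0],"angular":[0,0,0]},{"dp":[0.15,0,0],"angular":[0,0,0]},{"dp":[0.15,0,0],"angular":[0,0,0]},{"dp":[0.1,0,0],"angular":[0,0,0]},{"dp":[0.05,0,0],"angular":[0,0,0]},{"dp":[0,0,0],"angular":[0,0,0]}]'
```

```text
t: 29.9
tcp_pos: [0.5323, -0.1118, 0.1118]
tool_rot: [-0.004, 1.0, 0.0, 0.002]
force: [-0.1, 3.3, 6.9]
finger_gap: 0.27
gripper_force: 99.8
```

```bash
python3 -m crank '[{"dp":[-0.1,0,0],"angular":[0,0,0]},{"dp":[-0.2,0,0],"angular":[0,0,0]},{"dp":[-0.2,0,0],"angular":[0,0,0]},{"dp":[-0.2,0,0],"angular":[0,0,0]},{"dp":[-0.2,0,0],"angular":[0,0,0]},{"dp":[-0.2,0,0],"angular":[0,0,0]},{"dp":[-0.2,0,0],"angular":[0,0,0]},{"dp":[-0.2,0,0],"angular":[0,0,0]}]';python3 -m crank '[{"dp":[-0.2,0,0],"angular":[0,0,0]},{"dp":[-0.2,0,0],"angular":[0,0,0]},{"dp":[-0.2,0,0],"angular":[0,0,0]},{"dp":[-0.2,0,0],"angular":[0,0,0]},{"dp":[-0.2,0,0],"angular":[0,0,0]},{"dp":[-0.2,0,0],"angular":[0,0,0]},{"dp":[-0.1,0,0],"angular":[0,0,0]},{"dp":[0,0,0],"angular":[0,0,0]}]'
python3 -m crank '[{"dp":[0,0,0.3],"angular":[0,0,0]},{"dp":[0,0,0.6],"angular":[0,0,0]},{"dp":[0,0,0.8],"angular":[0,0,0]},{"dp":[0,0.5,0],"angular":[0,0,0]},{"dp":[0,0.8,0],"angular":[0,0,0]},{"dp":[0,0.8,0],"angular":[0,0,0]},{"dp":[0,0.5,0],"angular":[0,0,0]},{"dp":[0,0,0],"angular":[0,0,0]},{"dp":[0,0,0],"angular":[0,0,0]}]'; python3 look.py w10 green,yellow,orange 0.03 60
```

```text
t: 30.7
tcp_pos: [0.4867, -0.1119, 0.1117]
tool_rot: [-0.004, 1.0, -0.0, 0.001]
force: [0.3, 4.8, 7.7]
finger_gap: 0.268
gripper_force: 99.9
t: 31.5
tcp_pos: [0.447, -0.1121, 0.1116]
tool_rot: [-0.004, 1.0, -0.0, 0.001]
force: [-0.5, 3.3, 6.9]
finger_gap: 0.265
gripper_force: 99.9
t: 32.4
tcp_pos: [0.4465, -0.0336, 0.1615]
tool_rot: [-0.005, 1.0, -0.0, -0.001]
force: [-0.5, 0.3, -3.9]
finger_gap: 0.266
gripper_force: 98.6
tcp [ 0.4469 -0.0341  0.1617] tool y yaw 90.5 z [-0. -0. -1.] gap 0.267 cam [ 0.373 -0.035  0.287]
green [219. 239.]  dz 0.0352 [  0.49    -0.114  111.896   46.465    0.4099]
yellow [317. 189.]  dz 0.0411 [ 4.38700e-01 -3.52000e-02  4.54601e+01  9.16530e+00 -8.94284e+01]
orange [317. 331.]  dz 0.1968 [ 5.79300e-01 -3.34000e-02  6.84090e+01  6.63574e+01 -8.94249e+01]
```

View pics/w10.png

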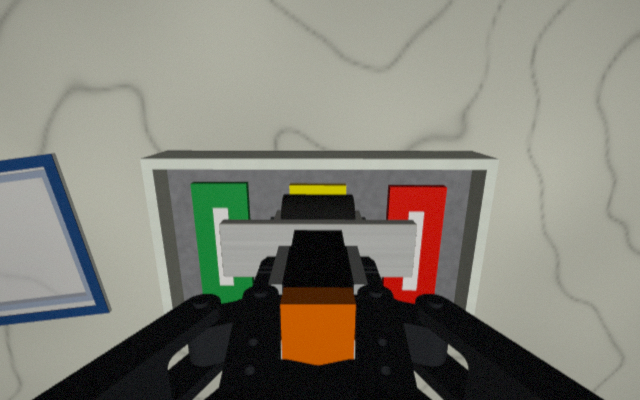

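Green is fully down (top 0.0352) at (219,239). I repeat the same on yellow.

```bash
python3 -m crank '[{"dp":[0.04,0,-0.4],"angular":[0,0,0]},{"dp":[0,0,-0.5],"angular":[0,0,0]},{"dp":[0,0,-0.3],"angular":[0,0,0]},{"dp":[0,0,-0.1],"angular":[0,0,0]},{"dp":[0,0,-0.1],"angular":[0,0,0]},{"dp":[0,0,-0.07],"angular":[0,0,0]},{"dp":[0,0,-0.07],"angular":[0,0,0]},{"dp":[0,0,-0.05],"angular":[0,0,0]},{"dp":[0,0,0],"angular":[0,0,0]},{"dp":[0,0,0],"angular":[0,0,0]}]'
```

```text
t: 33.45
tcp_pos: [0.4483, -0.0345, 0.1148]
tool_rot: [-0.004, 1.0, -0.0, 0.0]
force: [-0.9, -2.5, 5.2]
finger_gap: 0.267
gripper_force: 99.8
```

```bash
python3 -m crank '[{"dp":[0,0,-0.05],"angular":[0,0,0]},{"dp":[0,0,-0.05],"angular":[0,0,0]},{"dp":[0,0,0],"angular":[0,0,0]},{"dp":[0,0,0],"angular":[0,0,0]}]'; python3 -m crank '[{"dp":[0.1,0,0],"angular":[0,0,0]},{"dp":[0.15,0,0],"angular":[0,0,0]},{"dp":[0.15,0,0],"angular":[0,0,0]},{"dp":[0.15,0,0],"angular":[0,0,0]},{"dp":[0.15,0,0],"angular":[0,0,0]},{"dp":[0.15,0,0],"angular":[0,0,0]},{"dp":[0.15,0,0],"angular":[0,0,0]},{"dp":[0.15,0,0],"angular":[0,0,0]},{"dp":[0.15,0,0],"angular":[0,0,0]},{"dp":[0.15,0,0],"angular":[0,0,0]},{"dp":[0.1,0,0],"angular":[0,0,0]},{"dp":[0,0,0],"angular":[0,0,0]}]'
```

```text
t: 33.85
tcp_pos: [0.4483, -0.0345, 0.1121]
tool_rot: [-0.004, 1.0, -0.0, 0.0]
force: [-1.8, -3.4, 8.1]
finger_gap: 0.265
gripper_force: 100.1
t: 35.05
tcp_pos: [0.4961, -0.0343, 0.1127]
tool_rot: [-0.004, 1.0, -0.0, 0.002]
force: [-0.8, -1.2, 10.6]
finger_gap: 0.267
gripper_force: 100.6
```

```bash
python3 -m crank '[{"dp":[0.15,0,0],"angular":[0,0,0]},{"dp":[0.15,0,0],"angular":[0,0,0]},{"dp":[0.15,0,0],"angular":[0,0,0]},{"dp":[0.15,0,0],"angular":[0,0,0]},{"dp":[0.15,0,0],"angular":[0,0,0]},{"dp":[0.15,0,0],"angular":[0,0,0]},{"dp":[0.15,0,0],"angular":[0,0,0]},{"dp":[0.1,0,0],"angular":[0,0,0]},{"dp":[0.05,0,0],"angular":[0,0,0]},{"dp":[0,0,0],"angular":[0,0,0]}]'
```

```text
t: 36.05
tcp_pos: [0.5324, -0.0342, 0.1125]
tool_rot: [-0.004, 1.0, -0.0, 0.002]
force: [0.9, -0.3, 6.2]
finger_gap: 0.27
gripper_force: 100.1
```

Rolling back over yellow, then lifting across to red.

```bash
python3 -m crank '[{"dp":[-0.1,0,0],"angular":[0,0,0]},{"dp":[-0.2,0,0],"angular":[0,0,0]},{"dp":[-0.2,0,0],"angular":[0,0,0]},{"dp":[-0.2,0,0],"angular":[0,0,0]},{"dp":[-0.2,0,0],"angular":[0,0,0]},{"dp":[-0.2,0,0],"angular":[0,0,0]},{"dp":[-0.2,0,0],"angular":[0,0,0]},{"dp":[-0.2,0,0],"angular":[0,0,0]},{"dp":[-0.2,0,0],"angular":[0,0,0]},{"dp":[-0.2,0,0],"angular":[0,0,0]},{"dp":[-0.2,0,0],"angular":[0,0,0]},{"dp":[-0.2,0,0],"angular":[0,0,0]},{"dp":[-0.2,0,0],"angular":[0,0,0]},{"dp":[-0.2,0,0],"angular":[0,0,0]},{"dp":[-0.1,0,0],"angular":[0,0,0]},{"dp":[0,0,0],"angular":[0,0,0]}]'
python3 -m crank '[{"dp":[0,0,0.3],"angular":[0,0,0]},{"dp":[0,0,0.6],"angular":[0,0,0]},{"dp":[0,0,0.8],"angular":[0,0,0]},{"dp":[0,0.5,0],"angular":[0,0,0]},{"dp":[0,0.8,0],"angular":[0,0,0]},{"dp":[0,0.8,0],"angular":[0,0,0]},{"dp":[0,0.5,0],"angular":[0,0,0]},{"dp":[0,0,0],"angular":[0,0,0]},{"dp":[0,0,0],"angular":[0,0,0]}]'; python3 look.py w11 green,yellow,red,orange 0.035 60
```

```text
t: 37.65
tcp_pos: [0.4473, -0.0345, 0.1122]
tool_rot: [-0.004, 1.0, -0.001, 0.001]
force: [-0.3, -1.1, 6.9]
finger_gap: 0.267
gripper_force: 100.0
t: 38.55
tcp_pos: [0.446, 0.0444, 0.1622]
tool_rot: [-0.005, 1.0, 0.0, -0.001]
force: [-0.0, 0.2, -3.7]
finger_gap: 0.268
gripper_force: 98.9
tcp [0.4463 0.0439 0.1623] tool y yaw 90.5 z [-0.001  0.    -1.   ] gap 0.266 cam [0.372 0.042 0.288]
green [131. 241.]  dz 0.0353 [  0.4886  -0.1114 110.9364  47.7855   0.5316]
yellow [220. 239.]  dz 0.0353 [ 4.870000e-01 -3.400000e-02  1.108432e+02  4.579770e+01  3.228000e-01]
red [317. 190.]  dz 0.0411 [ 4.37800e-01  4.28000e-02  4.47072e+01  7.38760e+00 -8.94612e+01]
orange [317. 331.]  dz 0.1975 [ 5.75300e-01  4.45000e-02  6.72673e+01  6.52332e+01 -8.94684e+01]
```

Yellow is also down (0.0353). Now red.

```bash
python3 -m crank '[{"dp":[0.05,0,-0.4],"angular":[0,0,0]},{"dp":[0,0,-0.5],"angular":[0,0,0]},{"dp":[0,0,-0.3],"angular":[0,0,0]},{"dp":[0,0,-0.1],"angular":[0,0,0]},{"dp":[0,0,-0.1],"angular":[0,0,0]},{"dp":[0,0,-0.07],"angular":[0,0,0]},{"dp":[0,0,-0.07],"angular":[0,0,0]},{"dp":[0,0,-0.05],"angular":[0,0,0]},{"dp":[0,0,0],"angular":[0,0,0]},{"dp":[0,0,0],"angular":[0,0,0]}]'
```

```text
t: 39.6
tcp_pos: [0.448, 0.0436, 0.115]
tool_rot: [-0.004, 1.0, -0.0, 0.0]
force: [-2.0, -3.0, 6.3]
finger_gap: 0.269
gripper_force: 100.0
```

```bash
python3 -m crank '[{"dp":[0,0,-0.05],"angular":[0,0,0]},{"dp":[0,0,-0.05],"angular":[0,0,0]},{"dp":[0,0,0],"angular":[0,0,0]},{"dp":[0,0,0],"angular":[0,0,0]}]'; python3 -m crank '[{"dp":[0.1,0,0],"angular":[0,0,0]},{"dp":[0.15,0,0],"angular":[0,0,0]},{"dp":[0.15,0,0],"angular":[0,0,0]},{"dp":[0.15,0,0],"angular":[0,0,0]},{"dp":[0.15,0,0],"angular":[0,0,0]},{"dp":[0.15,0,0],"angular":[0,0,0]},{"dp":[0.15,0,0],"angular":[0,0,0]},{"dp":[0.15,0,0],"angular":[0,0,0]},{"dp":[0.15,0,0],"angular":[0,0,0]},{"dp":[0.15,0,0],"angular":[0,0,0]},{"dp":[0.1,0,0],"angular":[0,0,0]},{"dp":[0,0,0],"angular":[0,0,0]}]'
```

```text
t: 40.0
tcp_pos: [0.4481, 0.0436, 0.1122]
tool_rot: [-0.004, 1.0, -0.0, 0.0]
force: [-2.8, -4.4, 7.7]
finger_gap: 0.266
gripper_force: 100.3
t: 41.2
tcp_pos: [0.4963, 0.0438, 0.1129]
tool_rot: [-0.004, 1.0, -0.0, 0.002]
force: [-1.7, -1.7, 11.2]
finger_gap: 0.27
gripper_force: 100.8
```

```bash
python3 -m crank '[{"dp":[0.15,0,0],"angular":[0,0,0]},{"dp":[0.15,0,0],"angular":[0,0,0]},{"dp":[0.15,0,0],"angular":[0,0,0]},{"dp":[0.15,0,0],"angular":[0,0,0]},{"dp":[0.15,0,0],"angular":[0,0,0]},{"dp":[0.15,0,0],"angular":[0,0,0]},{"dp":[0.15,0,0],"angular":[0,0,0]},{"dp":[0.1,0,0],"angular":[0,0,0]},{"dp":[0.05,0,0],"angular":[0,0,0]},{"dp":[0,0,0],"angular":[0,0,0]}]'
```

```text
t: 42.2
tcp_pos: [0.5326, 0.044, 0.1126]
tool_rot: [-0.004, 1.0, -0.0, 0.002]
force: [0.5, -1.5, 7.3]
finger_gap: 0.268
gripper_force: 100.3
```

```bash
python3 -m crank '[{"dp":[-0.1,0,0],"angular":[0,0,0]},{"dp":[-0.2,0,0],"angular":[0,0,0]},{"dp":[-0.2,0,0],"angular":[0,0,0]},{"dp":[-0.2,0,0],"angular":[0,0,0]},{"dp":[-0.2,0,0],"angular":[0,0,0]},{"dp":[-0.2,0,0],"angular":[0,0,0]},{"dp":[-0.2,0,0],"angular":[0,0,0]},{"dp":[-0.2,0,0],"angular":[0,0,0]},{"dp":[-0.2,0,0],"angular":[0,0,0]},{"dp":[-0.2,0,0],"angular":[0,0,0]},{"dp":[-0.2,0,0],"angular":[0,0,0]},{"dp":[-0.2,0,0],"angular":[0,0,0]},{"dp":[-0.2,0,0],"angular":[0,0,0]},{"dp":[-0.1,0,0],"angular":[0,0,0]},{"dp":[0,0,0],"angular":[0,0,0]}]'
python3 -m crank '[{"dp":[0,0,0.3],"angular":[0,0,0]},{"dp":[0,0,0.8],"angular":[0,0,0]},{"dp":[0,0,0.8],"angular":[0,0,0]},{"dp":[0,0,0.8],"angular":[0,0,0]},{"dp":[0.1,-0.6,0.4],"angular":[0,0,0]},{"dp":[0.4,-1,0],"angular":[0,0,0]},{"dp":[0.6,-1,0],"angular":[0,0,0]},{"dp":[0.6,-0.4,0],"angular":[0,0,0]},{"dp":[0,0,0],"angular":[0,0,0]},{"dp":[0,0,0],"angular":[0,0,0]}]'; python3 look.py w12 green,yellow,red,orange 0.035 60
python3 - <<'E'
from h import *
d=snap('top');save(d,'top1.png');P=dep(d)
for c in('red','yellow','green'):
    for k in blobs(d,c,60):
        m=np.zeros(d['range_z'].shape,np.uint8);cv2.drawContours(m,[k],-1,1,-1);q=P[m>0];print(c,np.median(q[:,2]).round(4),np.round(rect(d,k,.035),3))
for k in blobs(d,'blue',40): print('blue',k[:,0].mean(0).round(),np.round(rect(d,k,.012),3))
E
```

```text
t: 43.7
tcp_pos: [0.4532, 0.0436, 0.1124]
tool_rot: [-0.004, 1.0, -0.0, 0.001]
force: [-0.2, -3.7, 5.8]
finger_gap: 0.272
gripper_force: 100.2
t: 44.7
tcp_pos: [0.5026, -0.0454, 0.204]
tool_rot: [-0.004, 1.0, 0.001, -0.001]
force: [-0.5, 1.3, -4.0]
finger_gap: 0.266
gripper_force: 99.1
tcp [ 0.502  -0.0449  0.204 ] tool y yaw 90.5 z [-0.004  0.002 -1.   ] gap 0.268 cam [ 0.429 -0.047  0.33 ]
green [244. 163.]  dz 0.0353 [ 0.4845 -0.1127 99.8885 45.1049  0.4693]
yellow [331. 153.]  dz 0.0353 [ 4.73200e-01 -3.48000e-02  7.99580e+01  4.42542e+01  3.54800e-01]
red [416. 167.]  dz 0.0354 [4.885000e-01 4.290000e-02 1.101558e+02 4.539760e+01 4.184000e-01]
orange [317. 331.]  dz 0.2393 [ 6.65000e-01 -4.50000e-02  7.85496e+01  7.58619e+01 -8.96945e+01]
red 0.01 [  0.315   0.45  145.56   57.044  34.268]
red 0.0341 [ 4.86000e-01  4.70000e-02  1.08536e+02  3.95640e+01 -3.73700e+00]
red 0.0094 [  0.678   0.471 142.966  52.726  51.514]
blue [635. 391.] [ 0.054 -0.941 45.556 23.776 -4.748]
blue [539. 371.] [ 7.60000e-02 -6.54000e-01  2.62910e+02  1.26948e+02 -8.57930e+01]
blue [300. 139.] [  0.773   0.125  54.394  42.792 -85.767]
```

All three strips are down (tops 0.035). Returning the roller to its stand.

```bash
python3 -m crank '[{"dp":[0.3,-0.05,0],"angular":[0,0,0]},{"dp":[0.7,-0.1,0],"angular":[0,0,1.9]},{"dp":[0.8,-0.12,0],"angular":[0,0,2]},{"dp":[0.8,-0.12,0],"angular":[0,0,2]},{"dp":[0.8,-0.12,0],"angular":[0,0,2]},{"dp":[0.8,-0.12,0],"angular":[0,0,2]},{"dp":[0.8,-0.12,0],"angular":[0,0,0]},{"dp":[0.5,-0.08,0],"angular":[0,0,0]},{"dp":[0.1,0,0],"angular":[0,0,0]},{"dp":[0,0,0],"angular":[0,0,0]},{"dp":[0,0,0],"angular":[0,0,0]}]'; python3 look.py w13 orange 0.239 100
```

```text
t: 45.9
tcp_pos: [0.6703, -0.0703, 0.2043]
tool_rot: [-0.091, 0.996, 0.0, -0.001]
force: [-0.8, -0.0, -4.5]
finger_gap: 0.266
gripper_force: 99.1
tcp [ 0.6703 -0.0704  0.2045] tool y yaw 100.4 z [-0.002  0.001 -1.   ] gap 0.269 cam [ 0.598 -0.085  0.33 ]
orange [318. 331.]  dz 0.2395 [ 6.69500e-01 -7.16000e-02  2.42196e+01  2.38171e+01 -7.98596e+01]
```

View pics/w13.png

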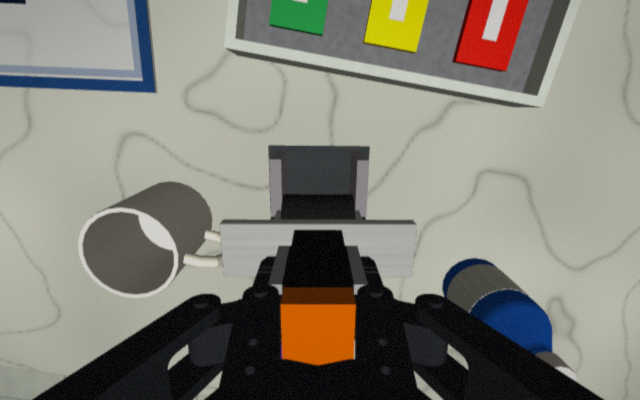

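The stand sits under the roller exactly as before, at (319,180). The cover at upper left has shifted, its edge now at row 85 instead of 32, so it was knocked. I'll remeasure it after lowering the roller.

```bash
python3 -m crank '[{"dp":[0,0,-0.4],"angular":[0,0,0]},{"dp":[0,0,-0.7],"angular":[0,0,0]},{"dp":[0,0,-0.7],"angular":[0,0,0]},{"dp":[0,0,-0.7],"angular":[0,0,0]},{"dp":[0,0,-0.5],"angular":[0,0,0]},{"dp":[0,0,-0.3],"angular":[0,0,0]},{"dp":[0,0,-0.2],"angular":[0,0,0]},{"dp":[0,0,-0.1],"angular":[0,0,0]},{"dp":[0,0,0],"angular":[0,0,0]},{"dp":[0,0,0],"angular":[0,0,0]}]'
```

```text
t: 46.95
tcp_pos: [0.6722, -0.0711, 0.0977]
tool_rot: [-0.09, 0.996, -0.0, 0.001]
force: [-0.0, -0.0, -4.5]
finger_gap: 0.268
gripper_force: 99.1
```

```bash
python3 -m crank '[{"dp":[-0.03,0.02,-0.07],"angular":[0,0,0]},{"dp":[0,0,-0.06],"angular":[0,0,0]},{"dp":[0,0,-0.03],"angular":[0,0,0]},{"dp":[0,0,0],"angular":[0,0,0]},{"dp":[0,0,0],"angular":[0,0,0]}]'
```

```text
t: 47.45
tcp_pos: [0.6708, -0.0703, 0.0929]
tool_rot: [-0.09, 0.996, -0.0, 0.0]
force: [-2.5, 0.8, 3.6]
finger_gap: 0.271
gripper_force: 100.0
```

```bash
python3 -m crank '[{"dp":[0,0,0],"angular":[0,0,0]},{"dp":[0,0,0],"angular":[0,0,0]},{"dp":[0,0,0],"angular":[0,0,0]},{"dp":[0,0,0],"angular":[0,0,0]},{"dp":[0,0,0],"angular":[0,0,0]}]' 0.3; python3 -m crank '[{"dp":[0,0,0.4],"angular":[0,0,0]},{"dp":[0,0,0.8],"angular":[0,0,0]},{"dp":[0,0,1],"angular":[0,0,0]},{"dp":[0,0,1],"angular":[0,0,0]},{"dp":[-0.1,-0.3,1],"angular":[0,0,-7.7]},{"dp":[-0.4,-0.9,1],"angular":[0,0,-7.7]},{"dp":[-0.4,-0.9,0.7],"angular":[0,0,-7.7]},{"dp":[-0.4,-0.9,0.3],"angular":[0,0,-7.7]},{"dp":[-0.4,-0.9,0],"angular":[0,0,-7.7]},{"dp":[-0.4,-0.9,0],"angular":[0,0,-7.7]},{"dp":[-0.4,-0.9,0],"angular":[0,0,-7.7]},{"dp":[-0.4,-0.9,0],"angular":[0,0,-7.7]},{"dp":[-0.4,-0.9,0],"angular":[0,0,-7.7]},{"dp":[-0.4,-0.9,0],"angular":[0,0,-7.7]},{"dp":[-0.4,-0.9,0],"angular":[0,0,-7.7]},{"dp":[-0.3,-0.5,0],"angular":[0,0,-7.7]},{"dp":[0,0,0],"angular":[0,0,0]},{"dp":[0,0,0],"angular":[0,0,0]}]'; python3 look.py w14 blue 0.012 300
python3 - <<'E'
from h import *
d=load('w14.png');P=dep(d)
m=(P[...,2]>.035)&(P[...,2]<.065)&(P[...,1]<-.25)&(d['range_z']>0);Q=P[m];print(Q.mean(0),cv2.minAreaRect((Q[:,:2]*1000).astype(np.float32)))
d=snap('scene');save(d,'scene1.png')
for k in blobs(d,'orange',60):
    print('orange',k[:,0].mean(0),np.round(rect(d,k,.128),3))
for k in blobs(d,'blue',200):
    print('blue',k[:,0].mean(0),np.round(rect(d,k,.012),3))
E
```

```text
t: 47.95
tcp_pos: [0.6708, -0.0704, 0.0919]
tool_rot: [-0.09, 0.996, -0.0, 0.0]
force: [-0.3, 0.8, 0.1]
finger_gap: 0.701
gripper_force: 0.0
t: 49.75
tcp_pos: [0.5387, -0.3642, 0.2786]
tool_rot: [0.655, 0.755, 0.0, 0.0]
force: [-0.2, 0.9, -0.5]
finger_gap: 0.702
gripper_force: 0.0
tcp [ 0.539  -0.3635  0.2785] tool y yaw 8.1 z [ 0.001  0.    -1.   ] gap 0.703 cam [ 0.528 -0.292  0.404]
blue [  7. 311.] edge dz 0.0196 [ 1.460000e-01 -6.373000e-01  2.317433e+02  3.079860e+01  8.249730e+01]
blue [332. 182.]  dz 0.0503 [  0.5594  -0.3819  69.1811  20.5978 -81.5827]
blue [330. 161.]  dz 0.0130 [  0.5568  -0.3759 264.2539 155.0327 -81.8499]
[ 0.51764169 -0.40588465  0.04836992] ((432.6711120605469, -467.64031982421875), (759.3858642578125, 61.107666015625), 36.68363571166992)
orange [353. 248.] [ 8.2700e-01 -6.6000e-02  2.4706e+01  2.3745e+01  7.5222e+01]
orange [561.30674847 157.        ] [  1.062   0.668 358.457  66.906  86.768]
orange [549.89048991  87.14121037] [  0.797   1.052 514.565 374.421 -88.278]
orange [573.49034749   8.62162162] [  0.728   1.456 548.397 270.976  43.937]
orange [273.54878049   8.65853659] [ -0.249   0.6   175.266  77.625 -89.649]
blue [202.01382488 283.58064516] [  0.559  -0.375 263.002 153.358 -81.806]
blue [377.83606557 207.37704918] [  0.73    0.163  79.147  62.17  -50.278]
blue [ 37.29411765 208.67182663] [-6.50000e-02 -6.21000e-01  4.42890e+02  2.13825e+02 -2.15000e-01]
blue [10.94623656 43.62365591] [-1.03100e+00 -2.48000e-01  2.66182e+02  1.12798e+02 -2.13710e+01]
```

View pics/w14.png

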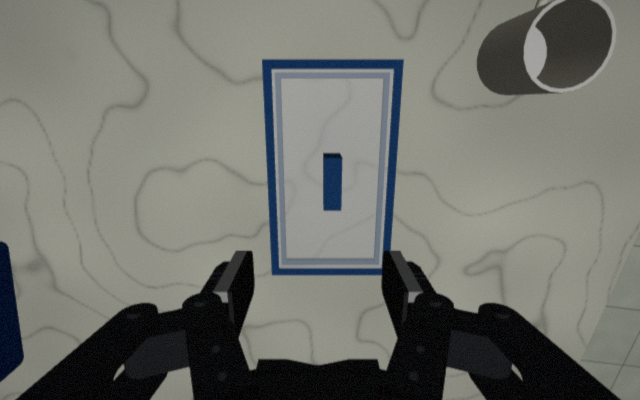

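The picture shows the cover at (330,165) with its bar handle at (332,182), turned 8° like the tool. It is now at (0.557, -0.375).

```bash
python3 -m crank '[{"dp":[0.2,-0.12,-0.3],"angular":[0,0,0]},{"dp":[0.2,-0.12,-0.8],"angular":[0,0,0]},{"dp":[0.2,-0.12,-1],"angular":[0,0,0]},{"dp":[0,0,-1],"angular":[0,0,0]},{"dp":[0,0,-1],"angular":[0,0,0]},{"dp":[0,0,-1],"angular":[0,0,0]},{"dp":[0,0,-1],"angular":[0,0,0]},{"dp":[0,0,-0.8],"angular":[0,0,0]},{"dp":[0,0,-0.6],"angular":[0,0,0]},{"dp":[0,0,-0.35],"angular":[0,0,0]},{"dp":[0,0,-0.2],"angular":[0,0,0]},{"dp":[0,0,0],"angular":[0,0,0]},{"dp":[0,0,0],"angular":[0,0,0]}]' 0.3
python3 - <<'E'
from h import *
d=snap('top');P=dep(d);save(d,'top2.png')
for k in blobs(d,'orange',12): print('orange',k[:,0].mean(0),np.round(rect(d,k,.128),3))
E
python3 -m crank '[{"dp":[0,0,0],"angular":[0,0,0]},{"dp":[0,0,0],"angular":[0,0,0]},{"dp":[0,0,0],"angular":[0,0,0]},{"dp":[0,0,0],"angular":[0,0,0]},{"dp":[0,0,0],"angular":[0,0,0]},{"dp":[0,0,0],"angular":[0,0,0]}]' 1 110
```

```text
t: 51.15
tcp_pos: [0.5574, -0.3755, 0.0373]
tool_rot: [0.656, 0.755, -0.0, 0.001]
force: [-1.1, -0.6, 0.2]
finger_gap: 0.699
gripper_force: 0.0
orange [359.95454545 164.27272727] [ 6.6600e-01 -7.0000e-02  2.1533e+01  1.9008e+01 -8.5771e+01]
orange [358.44444444 119.        ] [ 0.811 -0.059 20.003 15.64   2.905]
t: 51.8
tcp_pos: [0.5571, -0.3755, 0.0375]
tool_rot: [0.656, 0.755, 0.0, 0.001]
force: [0.5, 0.8, 5.9]
finger_gap: 0.216
gripper_force: 108.2
```

The roller still hangs on its stand. Lifting the cover and carrying it over the case.

```bash
python3 -m crank '[{"dp":[0,0,0.2],"angular":[0,0,0]},{"dp":[0,0,0.5],"angular":[0,0,0]},{"dp":[-0.2,0,0.8],"angular":[0,0,0]},{"dp":[-0.5,0.1,0.8],"angular":[0,0,-0.7]},{"dp":[-0.5,0.4,0.8],"angular":[0,0,-1]},{"dp":[-0.5,0.7,0.4],"angular":[0,0,-1]},{"dp":[-0.4,0.8,0],"angular":[0,0,-1]},{"dp":[-0.15,0.9,0],"angular":[0,0,-1]},{"dp":[0,0.9,0],"angular":[0,0,-1]},{"dp":[0,0.9,0],"angular":[0,0,-1]},{"dp":[0,0.9,0],"angular":[0,0,-1]},{"dp":[0,0.9,0],"angular":[0,0,0]},{"dp":[0,0.9,0],"angular":[0,0,0]},{"dp":[0,0.9,0],"angular":[0,0,0]},{"dp":[0,0.9,0],"angular":[0,0,0]},{"dp":[0,0.9,0],"angular":[0,0,0]},{"dp":[0,0.8,0],"angular":[0,0,0]},{"dp":[0,0.4,0],"angular":[0,0,0]},{"dp":[0,0,0],"angular":[0,0,0]},{"dp":[0,0,0],"angular":[0,0,0]}]'; python3 look.py w15 blue 0.113 300
python3 - <<'E'
from h import *
d=load('w15.png');P=dep(d);m=(P[...,2]>.036)&(P[...,2]<.052)&(d['range_z']>0);Q=P[m];print(Q.mean(0),cv2.minAreaRect((Q[:,:2]*1000).astype(np.float32)))
E
```

```text
t: 53.8
tcp_pos: [0.4896, -0.0368, 0.1418]
tool_rot: [0.705, 0.709, 0.0, 0.001]
force: [-0.3, 0.7, -5.3]
finger_gap: 0.218
gripper_force: 107.9
tcp [ 0.4897 -0.0372  0.1417] tool y yaw 0.3 z [ 0.001 -0.001 -1.   ] gap 0.216 cam [0.489 0.036 0.267]
blue [317. 279.]  dz 0.1544 [ 4.89400e-01 -5.66000e-02  9.55574e+01  2.78279e+01 -8.97425e+01]
blue [477. 152.] edge dz 0.1173 [ 5.641000e-01  1.800000e-03  1.503003e+02  1.009740e+01 -8.958910e+01]
blue [158. 152.] edge dz 0.1172 [ 4.142000e-01  7.000000e-04  1.507692e+02  9.975000e+00 -8.958820e+01]
[ 0.67828661 -0.1039956   0.04311582] ((688.6975708007812, -111.38555145263672), (79.17817687988281, 185.76922607421875), 23.495336532592773)
```

View pics/w15.png

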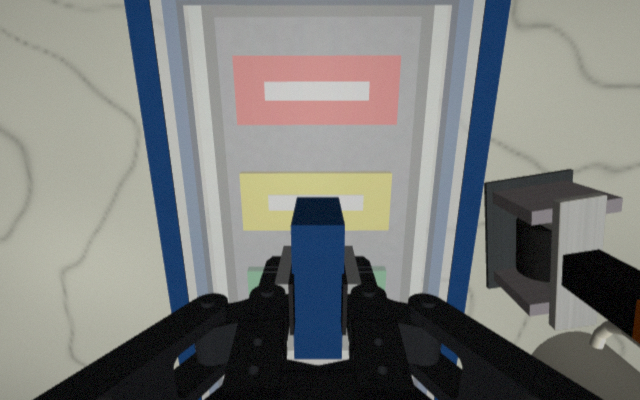

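The picture shows the cover level over the case with its edges symmetric at columns 158 and 477. The strips are visible beneath, and the roller is on its stand at the right (560,240). Lowering.

```bash
python3 -m crank '[{"dp":[0.01,0.11,-0.3],"angular":[0,0,0]},{"dp":[0,0,-0.5],"angular":[0,0,0]},{"dp":[0,0,-0.4],"angular":[0,0,0]},{"dp":[0,0,-0.2],"angular":[0,0,0]},{"dp":[0,0,-0.2],"angular":[0,0,0]},{"dp":[0,0,-0.2],"angular":[0,0,0]},{"dp":[0,0,0],"angular":[0,0,0]},{"dp":[0,0,0],"angular":[0,0,0]}]';python3 -m crank '[{"dp":[0,0,-0.1],"angular":[0,0,0]},{"dp":[0,0,-0.1],"angular":[0,0,0]},{"dp":[0,0,-0.1],"angular":[0,0,0]},{"dp":[0,0,0],"angular":[0,0,0]},{"dp":[0,0,0],"angular":[0,0,0]}]'
```

```text
t: 54.65
tcp_pos: [0.4896, -0.0329, 0.0875]
tool_rot: [0.705, 0.709, 0.0, 0.0]
force: [-0.0, 0.6, -3.4]
finger_gap: 0.214
gripper_force: 107.9
t: 55.15
tcp_pos: [0.4894, -0.0329, 0.0784]
tool_rot: [0.705, 0.709, -0.0, -0.0]
force: [-0.1, -0.0, -3.5]
finger_gap: 0.214
gripper_force: 107.9
```

```bash
python3 -m crank '[{"dp":[0,0,-0.06],"angular":[0,0,0]},{"dp":[0,0,-0.06],"angular":[0,0,0]},{"dp":[0,0,-0.04],"angular":[0,0,0]},{"dp":[0,0,0],"angular":[0,0,0]},{"dp":[0,0,0],"angular":[0,0,0]}]'
```

```text
t: 55.65
tcp_pos: [0.4896, -0.0329, 0.0744]
tool_rot: [0.705, 0.709, 0.0, 0.0]
force: [-1.5, 0.1, 5.7]
finger_gap: 0.215
gripper_force: 109.2
```

Contact at the expected height. I release, rise and check.

```bash
python3 -m crank '[{"dp":[0,0,0],"angular":[0,0,0]},{"dp":[0,0,0],"angular":[0,0,0]},{"dp":[0,0,0],"angular":[0,0,0]},{"dp":[0,0,0],"angular":[0,0,0]}]' 0.3;python3 -m crank '[{"dp":[0,0,0.3],"angular":[0,0,0]},{"dp":[0,0,0.8],"angular":[0,0,0]},{"dp":[0,0,1],"angular":[0,0,0]},{"dp":[0,0,1],"angular":[0,0,0]},{"dp":[0,0,1],"angular":[0,0,0]},{"dp":[0,0,1],"angular":[0,0,0]},{"dp":[0,0,1],"angular":[0,0,0]},{"dp":[0,0,0.5],"angular":[0,0,0]},{"dp":[0,0,0],"angular":[0,0,0]},{"dp":[0,0,0],"angular":[0,0,0]}]'; python3 look.py w16 blue 0.049 300
python3 - <<'E'
from h import *
d=load('w16.png');P=dep(d)
h=cv2.cvtColor(d['image'],cv2.COLOR_BGR2HSV);m=cv2.inRange(h,(100,120,30),(125,255,255))>0
Q=P[m&(P[...,2]>.035)&(P[...,2]<.06)&(abs(P[...,1]+.034)<.15)&(abs(P[...,0]-.49)<.09)]
A=np.c_[Q[:,:2],np.ones(len(Q))];c=np.linalg.lstsq(A,Q[:,2],rcond=None)[0];print('plane tilt',c[:2],'z at ctr',c@[.4895,-.0335,1])
d=snap('top');save(d,'top3.png')
for n in ('orange',):
  for k in blobs(d,n,12): print(n,k[:,0].mean(0),np.round(rect(d,k,.128),3))
E
```

```text
t: 56.05
tcp_pos: [0.4896, -0.0329, 0.0736]
tool_rot: [0.705, 0.709, 0.0, 0.0]
force: [0.3, 0.2, 0.3]
finger_gap: 0.7
gripper_force: 0.0
t: 57.05
tcp_pos: [0.489, -0.0327, 0.2718]
tool_rot: [0.705, 0.709, 0.0, 0.0]
force: [0.7, -0.8, 0.6]
finger_gap: 0.698
gripper_force: 0.0
tcp [ 0.4887 -0.0326  0.271 ] tool y yaw 0.3 z [-0.002  0.001 -1.   ] gap 0.695 cam [0.488 0.04  0.398]
blue [318. 155.]  dz 0.0495 [ 4.892000e-01 -3.330000e-02  2.641017e+02  1.551800e+02 -8.966960e+01]
blue [613.  22.] edge dz 0.0906 [ 0.7689  0.1121 60.292  41.9274  0.2805]
blue [547.  31.] edge dz 0.0123 [  0.7094   0.1053  51.9749  20.118  -71.4894]
plane tilt [ 0.00010728 -0.00012881] z at ctr 0.050007561947205084
orange [359.95454545 164.27272727] [ 6.6600e-01 -7.0000e-02  2.1533e+01  1.9008e+01 -8.5771e+01]
orange [358.44444444 118.94444444] [  0.812  -0.059  19.023  15.813 -14.394]
```

View pics/w16.png

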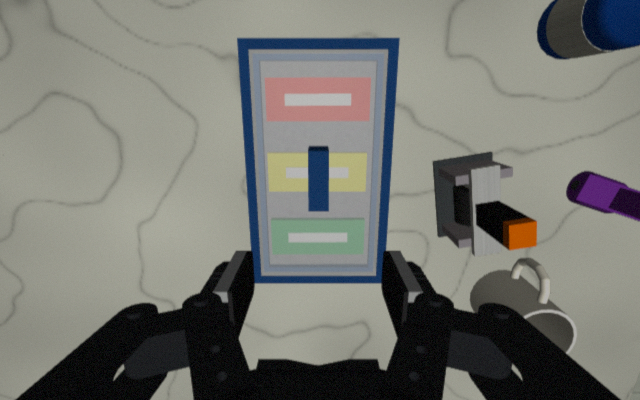

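The cover is seated at (318,155), level with its top at 0.0495 and square on the case. The three strips show through it, and the roller hangs on its stand at (480,210). Handing in.

```bash
python3 -c "
from station import order
print(order.sign_off())"
```

```text
the job is handed in; nothing more can be done
None
```

The job is handed in, with no verdict returned: by the camera checks all three strips are rolled fully down, the roller is back on its stand and the cover sits level on the rim, at about 57 s of the 210 s allowed.

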